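# Board under the fume hood, fan to its third click

## Task

Slide the black board carrier across the table in under the fume hood's clear roof until it is fully home against the rubber stop. Then turn the fan's red lever dial back to its off stop, and from there turn it clockwise exactly three clicks and leave it sitting in the third click. Leave the other things on the table where they are.

Things in the scene. Friction and masses are not known exactly. Their poses are not given: they have to be found in the camera images.
- carrier: Loose black board carrier with a green circuit board, about 0.4 kg, 130 mm long (x), 100 wide (y), 30 high. Origin: centre of its underside, on the table. Its near end (x = -65 mm) is an upright wall 100 mm wide, 30 high, 12 thick, to push on; behind it the board's bare face is 16 mm above the table, parts on it up to 28. Its +x end goes in first.
- hood: Fixed fume hood. Origin: on the table, middle of its mouth; +x goes in under the roof. Clear roof 144 mm wide, x = 0 to 150 mm, underside 40, top 49 mm above the table, over a channel 120 mm wide. Guide wings 34 mm high from the mouth to x = -42, y = +-80 mm. Fan box 170 mm wide, 140 high at x = 150 to 270. Carrier home: its origin at x = 47 mm, near end 18 mm out of the mouth, axes parallel.
- control: Fixed grey fan control box, 130 x 130 mm, 45 mm high. Origin: centre of its underside on the table, straight below the dial's vertical turning axis. On top a black disc (radius 40 mm, top 59 mm above the table) carries the red lever.
- dial (a joint): Dial angle, rad, clockwise from above positive; 0 = off stop, end stop 2.62. At 0 the lever points 250 deg counter-clockwise of the control box's +x, so it swings over the near side. Six unmarked, uneven clicks after off, 0.3 to 0.5 rad apart: count by feel. The lever resists (3 to 8 N, 55 mm out) to a crest about half way, then snaps on into the next click and stays. Starts anywhere but off.
- lever_tip (a point): Point on the middle line of the red lever, 70 mm from the turning axis, 69 mm above the table. The lever is a straight bar 14 mm thick, 24 mm tall (from 57 to 81 mm above the table), reaching from the axis out to 76 mm.
- tweezers: Loose blue tweezers, 145 mm long (their x), 10 mm high; origin at the middle of the underside. Bystander.
- spool: Loose metal solder spool, 64 mm across, 50 mm high, standing; origin at the centre of its underside. Bystander.
- jar: Loose jar with white cap, 52 mm across, 60 mm high; origin at the centre of its underside. Bystander.
- driver: Loose orange screwdriver lying down, 180 mm long; origin at the middle of its underside. Bystander.
- hood_stop (a point): Middle of the near face of the rubber back stop across the hood's channel, 112 mm in from the mouth, 15 mm above the table; axes as the hood's.

How it is judged:
By the outcome, as a careful person would: the job done as asked, in the order asked, and still so for the second after the job is handed in, with the robot touching nothing.
It also fails if it takes over 72 s, if anything falls off the work surface, if the arm or the gripper's body presses on something with over 40 N, if the wrist force passes 120 N, or if a joint passes its speed limit or range.

## Robot

A 6-joint arm with a two-finger parallel gripper is mounted at the origin on the work surface. World frame = base frame: x ahead of the robot, y to its left, z up, the work surface at z = 0. Lengths are in mm, angles in rad, forces in N, time in s.
With the tool pointing down it reaches from about 275 to 1000 mm from the base axis. Payload 8.4 kg.
Tool frame: the origin (TCP) lies at the very end of the fingers, on their centre line; the grasp point (between the pads) lies 19 mm behind it; z points along the fingers, y is the direction in which the jaws open and shut (so a half turn about z gives the same grasp; the last joint's range is limited). The gripper opens to 85 mm and grips with 20 to 120 N. Pads are 22 mm wide; open, the fingers measure 114 mm over their backs; the gripper's body (76 mm by 85 mm) begins 54 mm behind the grasp point. The pads swing forward as they close: fully open they stand 13 mm farther back than shut.
Start: joints at [-1.185, 0.353, 1.633, -0, 1.155, -0.002], TCP at [236.344, -578.593, 231.281] pointing down, gripper open.
Joint ranges: [-2.63, 2.63], [-0.92, 2.1], [0.06, 2.66], [-1.3, 4.44], [0, 2.69], [-3.02, 3.02]. Speed limits (rad/s): [2.22, 2.22, 2.79, 3.14, 3.14, 3.14].

## Interface

Orientations are given as [roll, pitch, yaw] about the fixed x, y, z axes, in that order (R = Rz(yaw) Ry(pitch) Rx(roll)).
In Python, from rig import sense, grab_frame, sign_off, masks_of gives the robot as it stands. The module is installed in compiled form; this text tells all that it offers.
- The arm moves only by the shell command python3 -m inch 'ROWS' [FORCE]. ROWS is JSON, a list of rows, each an object of numbers: "gripper": the finger opening in m, from 0 to 0.0854; "tx", "ty", "tz": the shift along the tool's x, y, z in m; "spin": the turn about the tool's z in degrees. In form: [{"gripper": .., "tx": .., "ty": .., "tz": .., "spin": ..}, ...]. A call has exactly 8 rows; each row shifts and turns the commanded pose from where the row before left it, along the tool's axes as they then stand; what a row does not reach is not made up. A row lasts 1/10 s, in which the tool goes at most 50 mm and 8.59 degrees, less where a joint would pass 70% of its speed; a pose out of reach is approached as far as the arm can. A call is refused whole if a number of a shift passes 0.05 or a number of a turn 8.59, either way. A call with a gripper value outside its range is refused whole. The fingers move at their own pace and stop on an object; FORCE is the grip in N (left out, the last holds). Time passes only in rows, so rows that do not move let the fingers close, or fill a call up. It gives the time, the measured TCP pose, the force and the opening at its end, in the units of the state.
- sense(): the state, without advancing time (a new reading comes with each control period).
- grab_frame(name): name is "scene" or "side" or "wrist"; returns a dict with "pixels" (400x640x3 uint8, red, green, blue), "K" (3x3 intrinsics, pixels), "k1" (the pictures are not rectified: a ray, as slopes to the right and down, at radius r is drawn at 1 + k1 r^2 times it, then the intrinsics apply), "extrinsics" (4x4, takes a point from camera to world coordinates). Camera axes: x right, y down, z forward; pixel columns grow to the right and rows downward; lengths in mm; the calibration is good to about 2 mm. A picture is of the moment at which its call begins. There is no depth.
- sign_off(): hands the job in, once; it reports no verdict.
Trained networks look in the newest picture that a camera, given by its name, has taken for a name from the list of things; names that differ only in an ending like _2 or _b are one class to them, and where a whole thing is asked for, a point or a joint stands for the part that bears it (a point fixed in the world has none). Each returns a list of dicts, best first, with "conf" (0 to 1); they miss things now and then, are a little off and sometimes report something else, mostly with a low value. They report only what shows in the picture. A call takes as long as a camera call.
- masks_of(camera, target): "pixels" (400x640 bool, what is visible of it) and "centre" ([row, column] in pixels, amid what is visible of it).
The state is a dict: "clock": time; "qpos": joint angles; "qvel": joint speeds; "joint_efforts": joint torques, N m; "eef_pos": TCP position; "tcp_rot": TCP orientation; "contact_force": force on the tool from outside, world axes, zero at the start; "wrist_torque": the same for the moment, N m; "opening": opening from 0.0 (shut) to 1.0 (fully open).
Only numpy, scipy, OpenCV 4.12 (cv2) and the standard library are available. Lean on these libraries where they do the work, as an engineer would, in place of code of your own. Each camera call takes 0.05 s, during which the arm holds its last target.

## Working session

There is one attempt and no reset: what is moved stays moved. The work goes in short steps, Python scripts to look and compute and a shell command to move; the robot and the scene stay as the last step left them, time stands still between calls to the robot, and variables do not carry over. Pictures are saved under pics/ and viewed, and the job is handed in when it is done.

```bash
mkdir -p pics; ls; python3 - <<'E'
from rig import *
import cv2
print(sense())
for n in ["scene","side","wrist"]:
    f=grab_frame(n); cv2.imwrite(f"pics/{n}0.png",f["pixels"][:,:,::-1]); print(n,f["K"],f["k1"],f["extrinsics"])
E
```

```text
pics
{'clock': 0.0, 'qpos': array([-1.18540165e+00,  3.53629090e-01,  1.63411612e+00, -1.38547183e-05,
        1.15521943e+00, -2.39061069e-03]), 'qvel': array([-6.42314070e-04, -1.30228884e-03, -8.85763808e-04,  8.86885618e-04,
       -3.52189061e-04, -5.30867738e-05]), 'joint_efforts': array([ 3.76787328e-03, -6.05249047e+01, -3.42072415e+01, -2.56585452e-05,
        9.27085639e-03, -4.76772959e-05]), 'eef_pos': array([ 236.16131016, -578.15605538,  230.58129779]), 'tcp_rot': array([-3.14022064e+00,  9.38785095e-06,  3.87790897e-01]), 'contact_force': array([0.0061693 , 0.38899398, 0.85433103]), 'wrist_torque': array([ 0.01015595, -0.01824029,  0.00614602]), 'opening': 0.9988223477820614}
scene [[499.14642765   0.         315.60638319]
 [  0.         499.14642765 191.88773536]
 [  0.           0.           1.        ]] -0.011718399146024733 [[ 5.38128668e-01  6.77458783e-01 -5.01464988e-01  1.33920694e+03]
 [ 8.42775215e-01 -4.23909036e-01  3.31709309e-01 -4.60698870e+02]
 [ 1.21438452e-02 -6.01124552e-01 -7.99063076e-01  1.29710660e+03]
 [ 0.00000000e+00  0.00000000e+00  0.0000000
[... 168 characters left out ...]
26385109 [[-8.05362887e-01 -4.27642161e-01  4.10503109e-01  1.23702076e+02]
 [-5.92736862e-01  5.72401466e-01 -5.66585893e-01  6.35620178e+02]
 [ 7.32343444e-03 -6.99627575e-01 -7.14470170e-01  7.99000821e+02]
 [ 0.00000000e+00  0.00000000e+00  0.00000000e+00  1.00000000e+00]]
wrist [[294.35691372   0.         312.7270005 ]
 [  0.         294.35691372 201.60309993]
 [  0.           0.           1.        ]] -0.02459349831044654 [[ 3.78372770e-01 -8.84421337e-01 -2.73190309e-01  3.05507926e+02]
 [-9.25651483e-01 -3.62104086e-01 -1.09772326e-01 -5.49712263e+02]
 [-1.83833960e-03  2.94413874e-01 -9.55676248e-01  3.72862586e+02]
 [ 0.00000000e+00  0.00000000e+00  0.00000000e+00  1.00000000e+00]]
```

View pics/scene0.png

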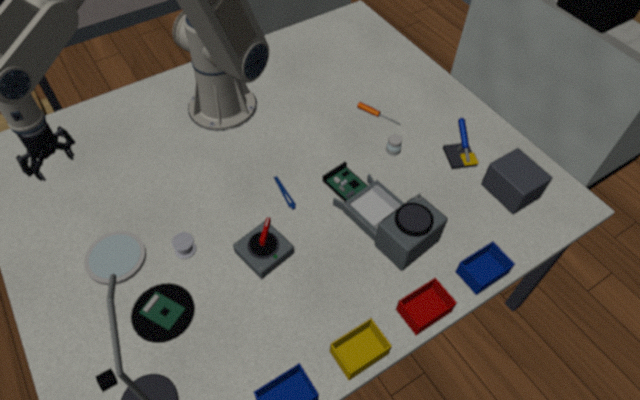

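View pics/side0.png

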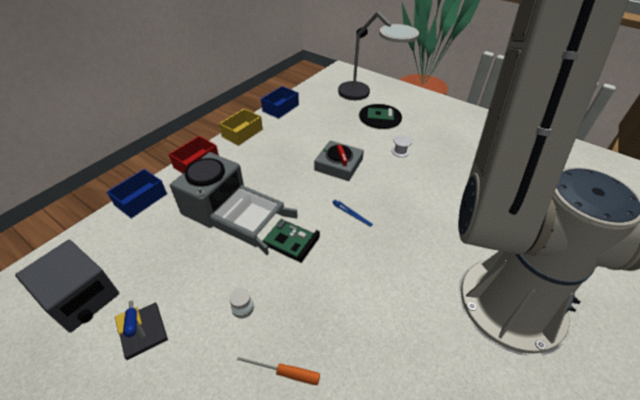

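View pics/wrist0.png

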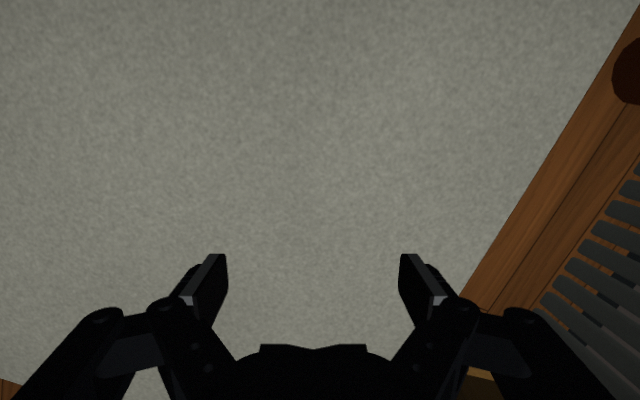

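The scene view shows the carrier at about (347,181) just outside the hood mouth, the control at (263,247), tweezers at (285,193) and spool at (184,244). I'll enlarge these areas and run the masks.

```bash
cat > h.py <<'E'
import numpy as np, cv2
from rig import *
def proj(f,P):
    P=np.atleast_2d(P).astype(float); E=f["extrinsics"]; K=f["K"]
    c=(P-E[:3,3])@E[:3,:3]; s=c[:,:2]/c[:,2:]; r2=(s**2).sum(1,keepdims=True)
    s=s*(1+f["k1"]*r2); return s@np.diag([K[0,0],K[1,1]])+K[:2,2]
def back(f,uv,z):
    uv=np.atleast_2d(uv).astype(float);E=f["extrinsics"];K=f["K"]
    d=(uv-K[:2,2])/[K[0,0],K[1,1]]; s=d.copy()
    for _ in range(10): s=d/(1+f["k1"]*(s**2).sum(1,keepdims=True))
    r=np.c_[s,np.ones(len(s))]@E[:3,:3].T; o=E[:3,3]
    return o+r*((z-o[2])/r[:,2:])
def world(pose,P):
    x,y,t=pose;P=np.atleast_2d(P).astype(float);c,s=np.cos(t),np.sin(t)
    return np.c_[x+c*P[:,0]-s*P[:,1],y+s*P[:,0]+c*P[:,1],P[:,2]]
def crop(f,u,v,w,h,s,name,lines=()):
    im=f["pixels"][:,:,::-1].copy(); im=cv2.resize(im[v:v+h,u:u+w],None,fx=s,fy=s,interpolation=cv2.INTER_CUBIC)
    for L,col in lines:
        p=((proj(f,L)+.5-[u,v])*s).astype(np.int32); cv2.polylines(im,[p],False,col,1,cv2.LINE_AA)
    cv2.imwrite("pics/"+name,im)
E
python3 - <<'E'
from h import *
import pickle
D={}
for n in ["scene","side"]:
    f=grab_frame(n); D[n]=f
    for t,z in [("carrier",20),("hood",40),("control",45),("dial",70),("lever_tip",70),("tweezers",5),("spool",25),("jar",30),("driver",8)]:
        for m in masks_of(n,t)[:2]:
            c=m["centre"]; print(n,t,round(m["conf"],2),np.round(c),m["pixels"].sum(),back(f,[[c[1],c[0]]],z).round(0)[0]); D.setdefault(n+t,m)
pickle.dump(D,open("D.pkl","wb"))
crop(D["scene"],225,140,230,135,3.4,"s1.png")
crop(D["side"],160,120,220,150,3.6,"d1.png")
print(sense()["clock"])
E
```

```text
scene carrier 0.63 [180. 340.] 965 [538. 162.  20.]
scene hood 0.6 [219. 394.] 5461 [762. 207.  40.]
scene control 0.81 [247. 263.] 2053 [ 641. -177.   45.]
scene dial 0.56 [240. 264.] 645 [ 634. -170.   70.]
scene lever_tip 0.64 [243. 264.] 648 [ 645. -173.   70.]
scene tweezers 0.73 [198. 290.] 180 [507.  -8.   5.]
scene spool 0.74 [242. 184.] 486 [ 492. -362.   25.]
scene jar 0.74 [142. 396.] 286 [509. 414.  30.]
scene driver 0.63 [109. 370.] 170 [314. 450.   8.]
side carrier 0.78 [237. 291.] 1496 [550. 180.  20.]
side hood 0.63 [202. 227.] 5935 [772. 204.  40.]
side control 0.63 [159. 341.] 1385 [ 613. -154.   45.]
side dial 0.56 [158. 340.] 345 [ 602. -134.   70.]
side lever_tip 0.85 [154. 340.] 365 [ 614. -149.   70.]
side lever_tip 0.7 [239. 292.] 1390 [515. 213.  70.]
side tweezers 0.55 [210. 353.] 264 [477. -21.   5.]
side tweezers 0.4 [201. 222.] 5986 [815. 188.   5.]
side spool 0.74 [147. 400.] 349 [ 497. -359.   25.]
side spool 0.32 [211. 352.] 186 [466.   1.  25.]
side jar 0.62 [303. 243.] 601 [510. 402.  30.]
side driver 0.76 [372. 295.] 708 [321. 444.   8.]
1.15
```

View pics/s1.png

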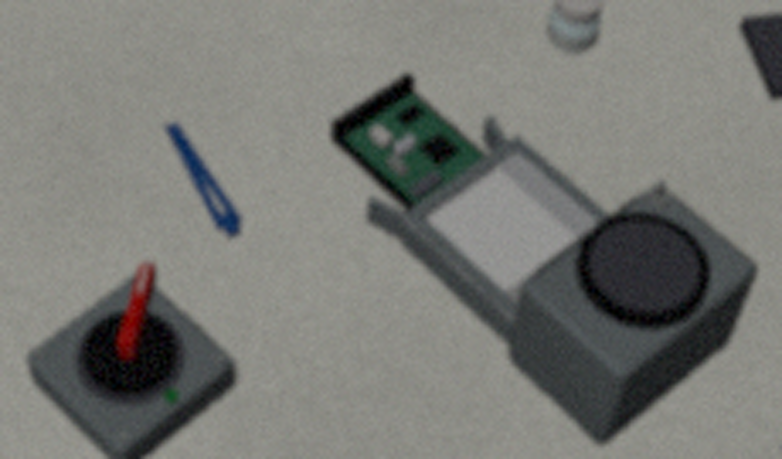

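View pics/d1.png

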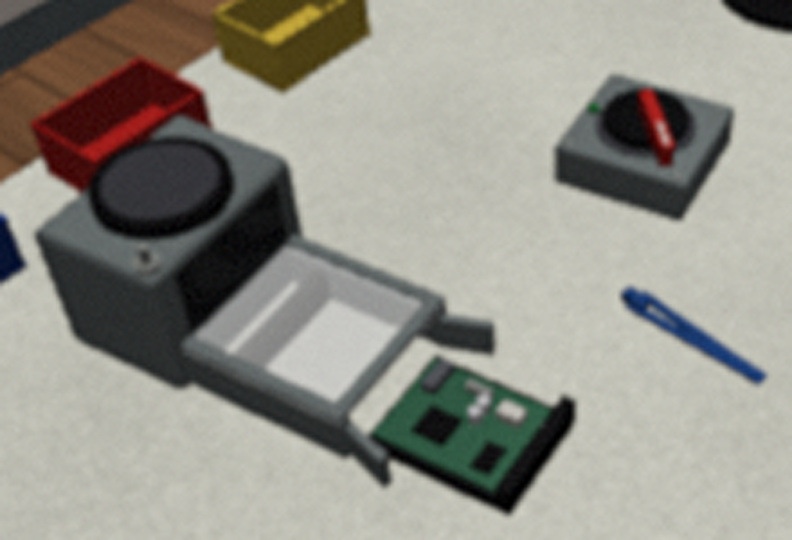

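```bash
cat > fit.py <<'E'
from h import *
import pickle
from scipy.optimize import least_squares
D=pickle.load(open("D.pkl","rb")); S,T=D["scene"],D["side"]
def sc(p): return np.array(p)/3.4+[225,140]-.35
def sd(p): return np.array(p)/3.6+[160,120]-.36
def fit(obs,x0):
    def r(x): return np.concatenate([(proj(f,world(x,P))[0]-uv) for f,P,uv in obs])
    s=least_squares(r,x0,loss="soft_l1"); print(s.x.round(2),r(s.x).round(1)); return s.x
# control top corners
ctl=[(S,[-65,65,45],sc((140,280))),(S,[-65,-65,45],sc((30,358))),(S,[65,65,45],sc((235,372))),(S,[65,-65,45],sc((123,455))),
 (T,[-65,-65,45],sd((732,112))),(T,[65,-65,45],sd((612,77))),(T,[65,65,45],sd((557,150))),(T,[-65,65,45],sd((680,190)))]
C=fit(ctl,[630,-165,0])
hd=[(S,[270,-85,140],sc((603,380))),(S,[270,85,140],sc((755,270))),(S,[150,85,140],sc((658,190))),(S,[0,-72,49],sc((412,213))),(S,[0,72,49],sc((515,138))),
 (T,[150,85,140],sd((155,265))),(T,[270,85,140],sd((40,235))),(T,[150,-85,140],sd((288,158))),(T,[0,72,49],sd((345,410))),(T,[0,-72,49],sd((443,300)))]
H=fit(hd,[620,190,0])
# carrier wall top outer corners
ca=[(S,[-65,50,30],sc((410,78))),(S,[-65,-50,30],sc((333,127))),(T,[-65,50,30],sd((513,500))),(T,[-65,-50,30],sd((573,398)))]
K=fit(ca,[550,170,0])
pickle.dump((C,H,K),open("P.pkl","wb"))
def box(p,x0,x1,y0,y1,z0,z1):
    o=[]
    for z in (z0,z1): o.append(world(p,[[x0,y0,z],[x1,y0,z],[x1,y1,z],[x0,y1,z],[x0,y0,z]]))
    return o
L=[]
for b in box(C,-65,65,-65,65,0,45): L.append((b,(0,255,255)))
for b in box(H,150,270,-85,85,0,140)+box(H,0,150,-72,72,40,49): L.append((b,(255,255,0)))
for b in box(K,-65,65,-50,50,0,16)+box(K,-65,-53,-50,50,0,30): L.append((b,(255,0,255)))
crop(S,225,140,230,135,3.4,"s2.png",L); crop(T,160,120,220,150,3.6,"d2.png",L)
cn=world(K,[[0,0,0]])[0]; d=cn[:2]-H[:2]; c,s=np.cos(H[2]),np.sin(H[2])
print("carrier in hood", c*d[0]+s*d[1], -s*d[0]+c*d[1], np.degrees(K[2]-H[2]))
E
python3 fit.py
```

```text
[ 6.3588e+02 -1.7329e+02  1.9000e-01] [ 0.4 -3.2 -1.6 -0.9  1.3 -3.  -0.4 -0.   0.4 -2.6 -1.  -2.9 -2.3 -2.
  0.3 -1.6]
[6.2539e+02 1.7565e+02 8.0000e-02] [ 0.9 -1.2  0.6 -0.5 -0.9 -4.4 -4.4 -0.3  0.4 -0.1 -1.3 -1.9 -1.4 -9.9
  4.2 -7.  -1.6  0.5  2.8 -1.9]
[5.5461e+02 1.8196e+02 1.8000e-01] [-0.9 -2.9  0.1 -1.5 -0.6 -1.7 -0.3 -0.2]
carrier in hood -70.04809679518443 11.953345294446908 5.983234963795
```

View pics/s2.png

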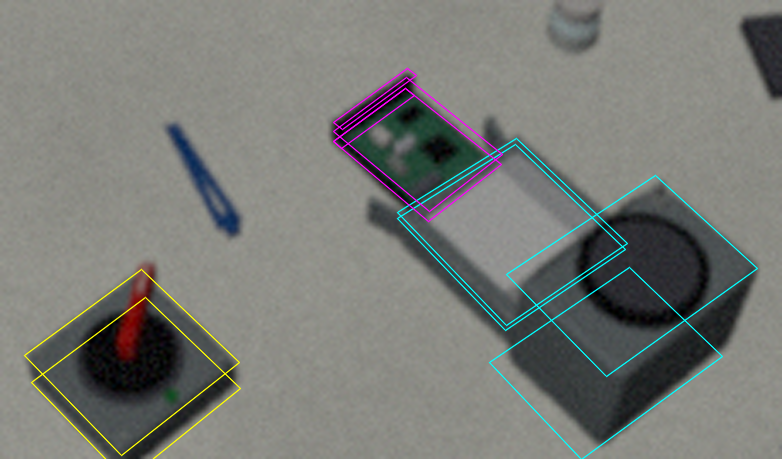

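View pics/d2.png

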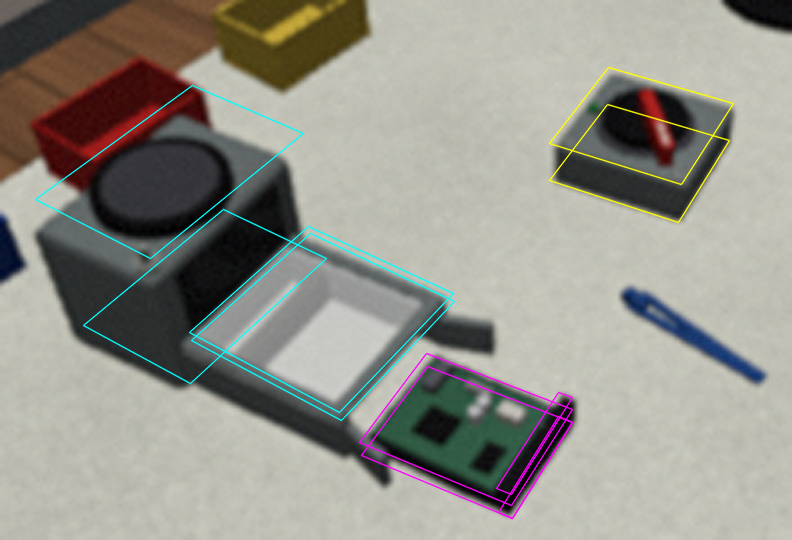

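```bash
python3 - <<'E'
from h import *
import pickle
D=pickle.load(open("D.pkl","rb")); S,T=D["scene"],D["side"]
s=sense();print(proj(S,[[0,0,0],s["eef_pos"]]),proj(T,[[0,0,0]]))
a=np.linspace(0,6.3,60);L=[(np.c_[r*np.cos(a),r*np.sin(a),0*a],(0,0,255)) for r in (80,100,120)]
crop(S,170,60,110,80,7,"b1.png",L); crop(T,430,150,200,200,3,"b2.png",L)
E
```

```text
[[222.29102142 105.35961208]
 [ 58.44655809 171.31024031]] [[511.91284674 301.26089891]]
```

View pics/b1.png

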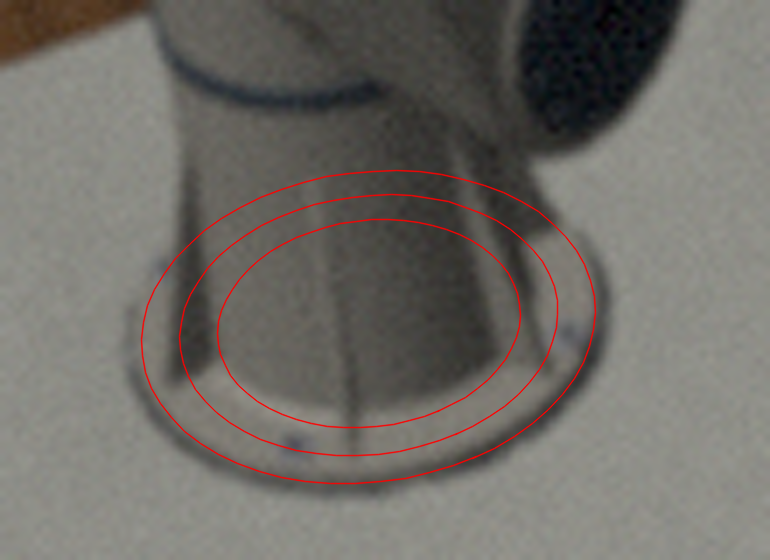

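View pics/b2.png

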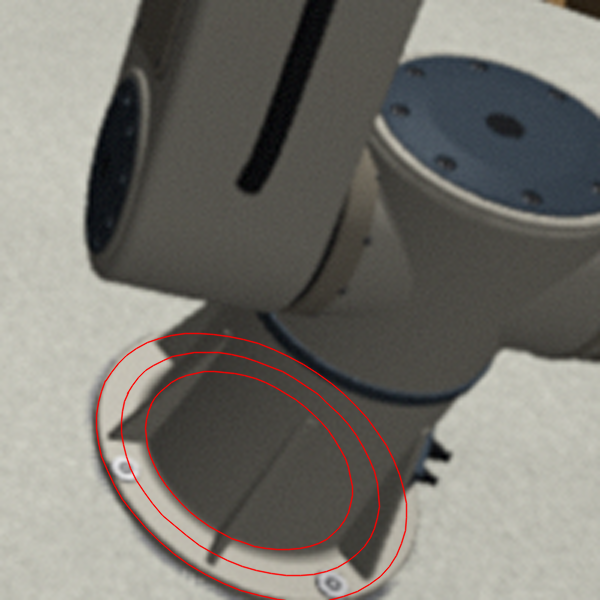

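Calibration agrees at the base plinth. I'll look closer at the boxes, since the apparent heights disagree.

```bash
python3 - <<'E'
from h import *
import pickle
D=pickle.load(open("D.pkl","rb")); S,T=D["scene"],D["side"]
crop(S,228,208,72,72,8,"c1.png"); crop(T,308,130,62,55,9,"c2.png")
E
python3 -c "
import cv2,numpy as np
a=cv2.imread('pics/c1.png');b=cv2.imread('pics/c2.png');print(a.shape,b.shape)"
```

```text
(576, 576, 3) (495, 558, 3)
```

View pics/c1.png

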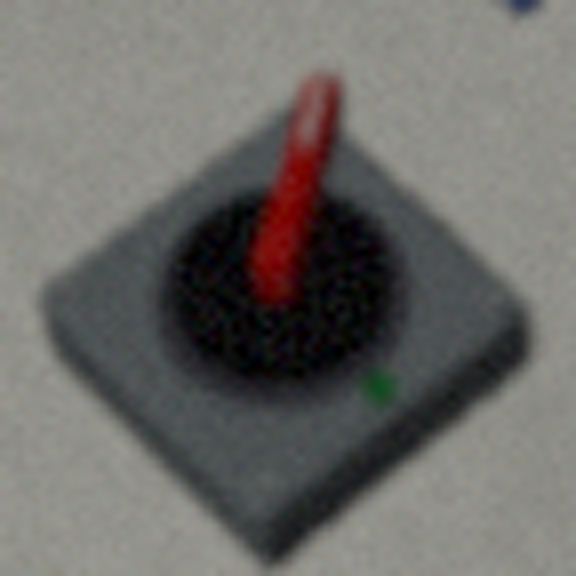

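View pics/c2.png

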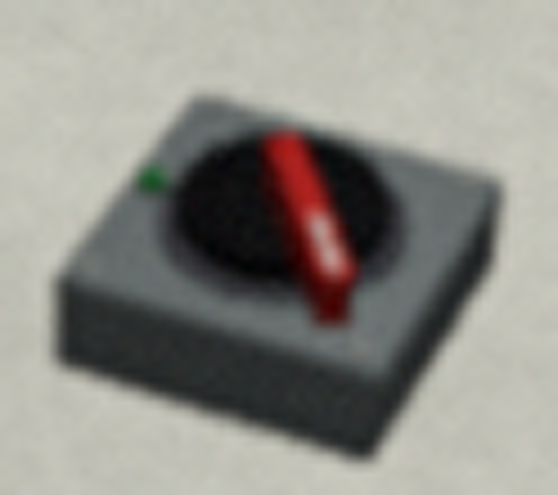

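```bash
cat > sil.py <<'E'
from h import *
import pickle
from scipy.optimize import minimize
D=pickle.load(open("D.pkl","rb")); S,T=D["scene"],D["side"]
def bx(x0,x1,y0,y1,z0,z1): return np.array([[x,y,z] for x in (x0,x1) for y in (y0,y1) for z in (z0,z1)],float)
def wing(s): return np.array([[x,y,z] for x,y in((0,62*s),(0,72*s),(-42,76*s),(-42,86*s)) for z in(0,34)],float)
M={"control":[bx(-65,65,-65,65,0,38),bx(-62,62,-62,62,0,45)],
"hood":[bx(150,270,-85,85,0,132),bx(155,265,-80,80,0,140),bx(0,150,-72,72,0,49),wing(1),wing(-1)],
"carrier":[bx(-65,65,-50,50,0,16),bx(-65,-53,-50,50,0,30)]}
def render(f,parts,p,k=4):
    im=np.zeros((400*k,640*k),np.uint8)
    for P in parts:
        q=((proj(f,world(p,P))+.5)*k-.5)
        h=cv2.convexHull(q.astype(np.float32)); cv2.fillConvexPoly(im,(h*16).round().astype(np.int32),255,cv2.LINE_8,4)
    return cv2.resize(im,(640,400),interpolation=cv2.INTER_AREA)/255.
def fitm(name,x0,use=("scene","side")):
    def cost(x):
        c=0
        for n in use:
            m=D[n+name]["pixels"].astype(float); r=render(D[n],M[name],x)
            c+=np.abs(m-r).sum()/m.sum()
        return c
    best=None
    for st in ((10,10,.1),(4,-4,-.06)):
        x=np.array(x0,float)
        sim=np.array([x]+[x+np.eye(3)[i]*st[i] for i in range(3)])
        s=minimize(cost,x,method="Nelder-Mead",options=dict(initial_simplex=sim,xatol=.02,fatol=1e-4))
        if best is None or s.fun<best.fun: best=s
    return best.x,best.fun
if __name__=="__main__":
    C,H,K=pickle.load(open("P.pkl","rb")); R={}
    for n,x in (("control",C),("hood",H),("carrier",K)):
        R[n],c=fitm(n,x); print(n,R[n].round(3),round(c,3),[fitm(n,R[n],(u,))[0].round(3) for u in("scene","side")])
    pickle.dump(R,open("R.pkl","wb"))
    for n,f,a in(("scene",S,(225,140,230,135,3.4,"s3.png")),("side",T,(160,120,220,150,3.6,"d3.png"))):
        g=dict(f); im=f["pixels"].copy(); g["pixels"]=im; L=[]
        for t,col in(("control",(0,255,255)),("hood",(255,255,0)),("carrier",(255,0,255))):
            for P in M[t]:
                o=P.reshape(2,2,2,3)
                for z in(0,1): L.append((world(R[t],[o[0,0,z],o[0,1,z],o[1,1,z],o[1,0,z],o[0,0,z]]),col))
        crop(g,*a,L)
E
python3 sil.py
```

```text
control [ 6.33546e+02 -1.73118e+02  2.02000e-01] 0.119 [array([ 6.30567e+02, -1.72091e+02,  1.77000e-01]), array([ 6.34597e+02, -1.74218e+02,  2.09000e-01])]
hood [6.23582e+02 1.80314e+02 1.14000e-01] 0.215 [array([6.23634e+02, 1.79682e+02, 1.21000e-01]), array([6.21581e+02, 1.80775e+02, 1.20000e-01])]
carrier [5.52810e+02 1.77943e+02 1.47000e-01] 0.307 [array([5.52774e+02, 1.77928e+02, 1.46000e-01]), array([5.53739e+02, 1.79126e+02, 1.43000e-01])]
```

View pics/s3.png

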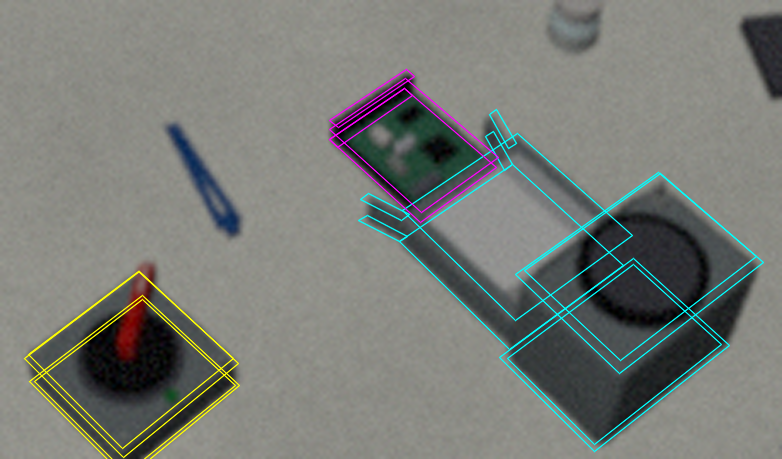

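View pics/d3.png

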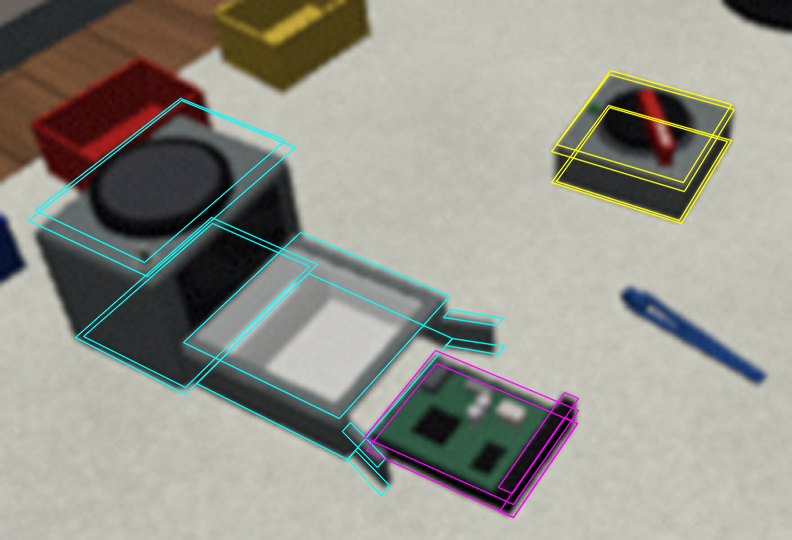

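The masks from both cameras agree to about 2 mm. The hood is at (623.6, 180.3) with yaw 0.115, the carrier at (552.8, 178) with yaw 0.147, and the control at (633, -173) with yaw about 0.2. The plan is to push the carrier's wall with two part-open fingers aligned to the hood. First I move above the start point behind the wall.

```bash
python3 -m inch '[{"gripper":0.05,"spin":7.8},{"gripper":0.05,"spin":7.8},{"gripper":0.05,"tx":0.018,"ty":-0.044},{"gripper":0.05,"tx":0.018,"ty":-0.044},{"gripper":0.05,"tx":0.018,"ty":-0.044},{"gripper":0.05,"tx":0.018,"ty":-0.044},{"gripper":0.05,"tx":0.018,"ty":-0.044},{"gripper":0.05,"tx":0.018,"ty":-0.044}]'
python3 -m inch '[{"gripper":0.05,"tx":0.018,"ty":-0.044},{"gripper":0.05,"tx":0.018,"ty":-0.044},{"gripper":0.05,"tx":0.018,"ty":-0.044},{"gripper":0.05,"tx":0.018,"ty":-0.044},{"gripper":0.05,"tx":0.018,"ty":-0.044},{"gripper":0.05,"tx":0.018,"ty":-0.044},{"gripper":0.05,"tx":0.018,"ty":-0.044},{"gripper":0.05,"tx":0.018,"ty":-0.044}]'
```

```text
$[0]: bad value
$[0]: bad value
```

```bash
python3 -m inch '[{"gripper":0.05,"tx":0,"ty":0,"tz":0,"spin":7.8},{"gripper":0.05,"tx":0,"ty":0,"tz":0,"spin":7.8},{"gripper":0.05,"tx":0.018,"ty":-0.044,"tz":0,"spin":0},{"gripper":0.05,"tx":0.018,"ty":-0.044,"tz":0,"spin":0},{"gripper":0.05,"tx":0.018,"ty":-0.044,"tz":0,"spin":0},{"gripper":0.05,"tx":0.018,"ty":-0.044,"tz":0,"spin":0},{"gripper":0.05,"tx":0.018,"ty":-0.044,"tz":0,"spin":0},{"gripper":0.05,"tx":0.018,"ty":-0.044,"tz":0,"spin":0}]'
```

```text
clock: 1.95
eef_pos: [313.3, -302.2, 231.4]
tcp_rot: [3.141, -0.0, 0.115]
contact_force: [1.2, 0.6, 1.3]
opening: 0.585
```

```bash
python3 -m inch '[{"gripper":0.05,"tx":0.018,"ty":-0.044,"tz":0,"spin":0},{"gripper":0.05,"tx":0.018,"ty":-0.044,"tz":0,"spin":0},{"gripper":0.05,"tx":0.018,"ty":-0.044,"tz":0,"spin":0},{"gripper":0.05,"tx":0.018,"ty":-0.044,"tz":0,"spin":0},{"gripper":0.05,"tx":0.018,"ty":-0.044,"tz":0,"spin":0},{"gripper":0.05,"tx":0.018,"ty":-0.044,"tz":0.01,"spin":0},{"gripper":0.05,"tx":0.018,"ty":-0.044,"tz":0.01,"spin":0},{"gripper":0.05,"tx":0.018,"ty":-0.044,"tz":0.01,"spin":0}]'
python3 - <<'E'
from h import *
f=grab_frame("wrist");crop(f,0,0,640,400,1.2,"w1.png");s=sense();print(s["clock"],s["eef_pos"],s["tcp_rot"])
import pickle; R=pickle.load(open("R.pkl","rb"))
K=R["carrier"];H=R["hood"]
print(proj(f,world(K,[[-65,-50,30],[-65,50,30]])),proj(f,world(H,[[0,-60,0],[0,60,0]])))
E
```

```text
clock: 2.75
eef_pos: [416.1, 64.5, 201.4]
tcp_rot: [3.142, -0.002, 0.116]
contact_force: [1.3, -0.7, 0.7]
opening: 0.585
2.8 [417.38971421  69.92497764 200.32172849] [-3.13855537e+00 -1.98377149e-03  1.17102333e-01]
[[268.75162238 100.41769895]
 [171.15118408 104.08998198]] [[281.81350428 -40.09847246]
 [161.58292304 -38.71043567]]
```

View pics/w1.png

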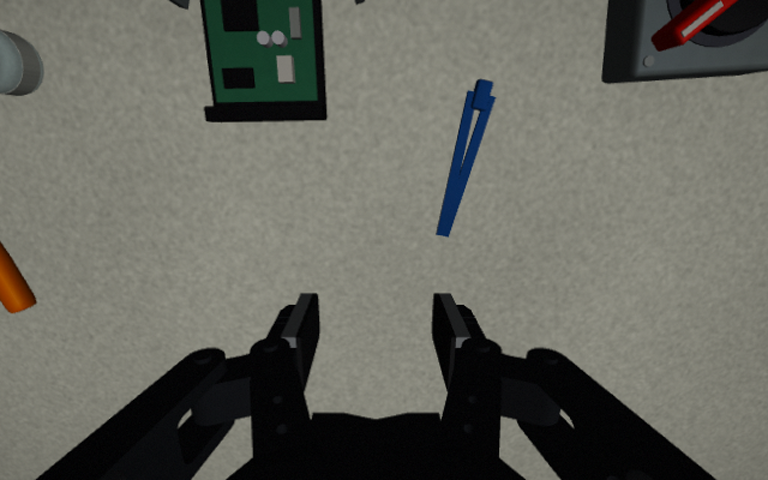

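The wrist view shows the carrier's wall from (206,115) to (326,118) in the enlarged picture, square to the tool within about 2°. The tweezers are well to the right. I'll move in line with the carrier and look again.

```bash
python3 -m inch '[{"gripper":0.05,"tx":0.018,"ty":-0.041,"tz":0,"spin":0},{"gripper":0.05,"tx":0.018,"ty":-0.041,"tz":0,"spin":0},{"gripper":0.05,"tx":0,"ty":0,"tz":0,"spin":0},{"gripper":0.05,"tx":0,"ty":0,"tz":0,"spin":0},{"gripper":0.05,"tx":0,"ty":0,"tz":0,"spin":0},{"gripper":0.05,"tx":0,"ty":0,"tz":0,"spin":0},{"gripper":0.05,"tx":0,"ty":0,"tz":0,"spin":0},{"gripper":0.05,"tx":0,"ty":0,"tz":0,"spin":0}]'
python3 - <<'E'
from h import *
import pickle; R=pickle.load(open("R.pkl","rb"))
K=R["carrier"];H=R["hood"]
f=grab_frame("wrist");pickle.dump(f,open("w2.pkl","wb"))
L=[(world(K,[[-65,-50,30],[-65,50,30],[-53,50,30],[-53,-50,30],[-65,-50,30]]),(255,0,255)),(world(K,[[-65,-50,0],[-65,50,0]]),(255,0,255)),(world(H,[[0,-72,49],[0,72,49]]),(255,255,0)),(world(H,[[0,-60,0],[0,60,0]]),(255,255,0))]
crop(f,0,0,640,400,1.2,"w2.png");crop(f,130,0,260,160,3,"w2b.png",L);s=sense();print(s["clock"],s["eef_pos"],s["tcp_rot"])
E
```

```text
clock: 3.6
eef_pos: [441.9, 147.2, 201.4]
tcp_rot: [-3.142, -0.0, 0.114]
contact_force: [0.5, -0.0, 0.7]
opening: 0.589
3.65 [441.98980705 147.37694519 201.41083719] [-3.14158642e+00 -2.06507872e-04  1.14492177e-01]
```

View pics/w2.png

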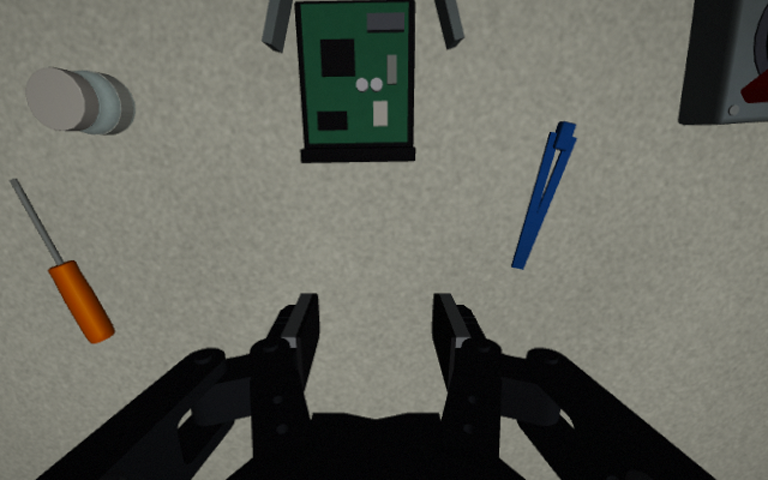

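View pics/w2b.png

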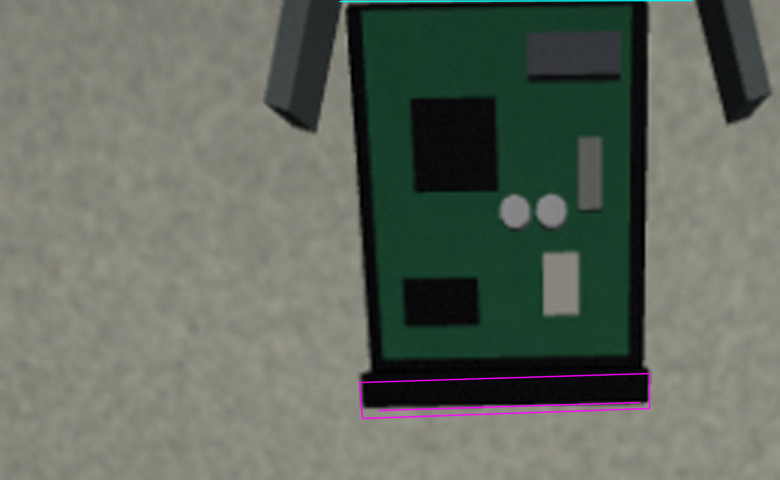

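```bash
python3 - <<'E'
from h import *
import pickle
f=pickle.load(open("w2.pkl","rb"))
o=lambda p:np.array(p)/3+[130,0]-.33
a=back(f,[o((265,103)),o((770,95))],34);b=back(f,[o((316,131)),o((728,123))],0);c=back(f,[o((361,374)),o((648,371))],30);d=back(f,[o((362,406)),o((649,402))],0)
b2=back(f,[o((316,131)),o((728,123))],34)
for n,q in zip("abcd",(a,b,c,d)):
    e=q[0]-q[1]; print(n,q.round(1).tolist(),"len",np.hypot(*e[:2]).round(1),"yaw",np.arctan2(-e[0],e[1]).round(3),q.mean(0).round(1))
E
```

```text
a [[575.9, 253.3, 34.0], [596.2, 95.6, 34.0]] len 158.9 yaw 0.128 [586.1 174.4  34. ]
b [[575.5, 245.7, 0.0], [594.4, 102.1, 0.0]] len 144.9 yaw 0.131 [585.  173.9   0. ]
c [[495.9, 219.2, 30.0], [508.2, 121.1, 30.0]] len 98.9 yaw 0.124 [502.  170.2  30. ]
d [[482.2, 224.2, 0.0], [496.1, 115.7, 0.0]] len 109.4 yaw 0.128 [489.1 170.    0. ]
```

Wing tips back-project 159 mm apart against the 160 stated, which gives the hood at (627.7, 179.8) with yaw about 0.128. The carrier is parallel to it, about 6 mm left of its axis. Now I line up behind the wall and go down to z of about 10.

```bash
python3 -m inch '[{"gripper":0.05,"tx":0,"ty":-0.014,"tz":0.02,"spin":-0.8},{"gripper":0.05,"tx":0,"ty":0,"tz":0.045,"spin":0},{"gripper":0.05,"tx":0,"ty":0,"tz":0.045,"spin":0},{"gripper":0.05,"tx":0,"ty":0,"tz":0.045,"spin":0},{"gripper":0.05,"tx":0,"ty":0,"tz":0.026,"spin":0},{"gripper":0.05,"tx":0,"ty":0,"tz":0.01,"spin":0},{"gripper":0.05,"tx":0,"ty":0,"tz":0,"spin":0},{"gripper":0.05,"tx":0,"ty":0,"tz":0,"spin":0}]'
python3 - <<'E'
from h import *
f=grab_frame("scene");crop(f,300,120,130,110,6,"s4.png");f=grab_frame("wrist");crop(f,0,0,640,400,1.2,"w4.png")
s=sense();print(s["clock"],s["eef_pos"],s["tcp_rot"],s["contact_force"])
E
```

```text
clock: 4.45
eef_pos: [441.2, 162.1, 11.3]
tcp_rot: [-3.141, -0.001, 0.129]
contact_force: [0.3, 0.5, 0.8]
opening: 0.586
4.55 [441.58236673 162.25102678  11.74111654] [-3.14099093e+00 -2.66058438e-03  1.29397891e-01] [-0.28667717 -0.1421536   0.72633013]
```

View pics/s4.png

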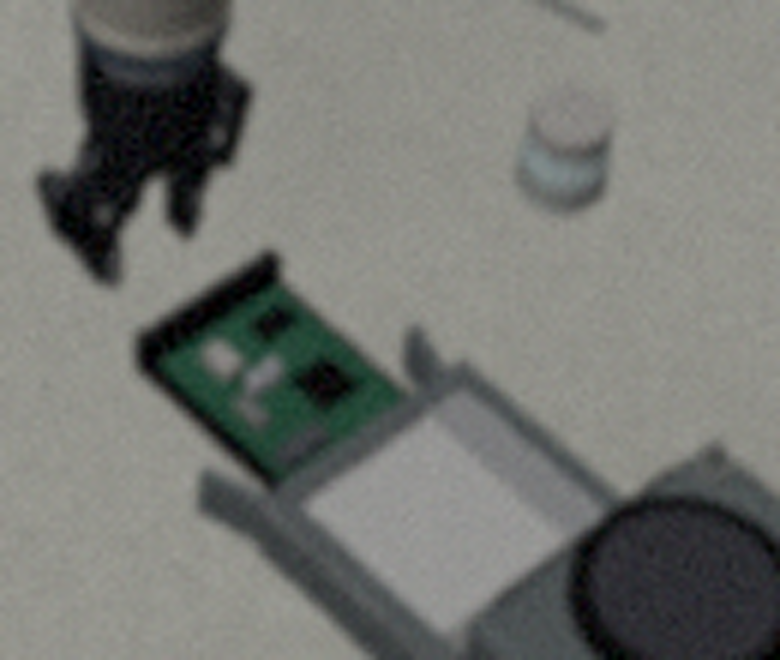

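View pics/w4.png

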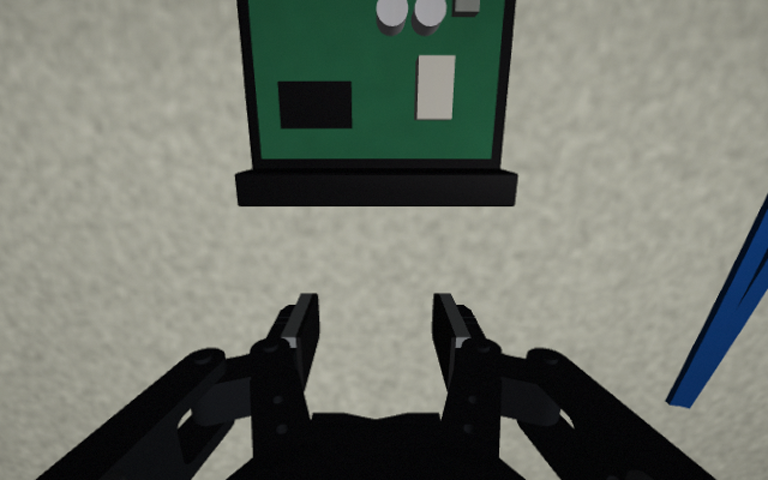

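The wall is square to the tool and centred between the fingers, about 38 mm ahead. I push now, with a slight sideways drift to bring it onto the hood's axis.

```bash
python3 -m inch '[{"gripper":0.05,"tx":0.018,"ty":0,"tz":0,"spin":0},{"gripper":0.05,"tx":0.01,"ty":0,"tz":0,"spin":0},{"gripper":0.05,"tx":0.008,"ty":0,"tz":0,"spin":0},{"gripper":0.05,"tx":0.008,"ty":0,"tz":0,"spin":0},{"gripper":0.05,"tx":0.01,"ty":0.001,"tz":0,"spin":0},{"gripper":0.05,"tx":0.01,"ty":0.001,"tz":0,"spin":0},{"gripper":0.05,"tx":0.01,"ty":0.001,"tz":0,"spin":0},{"gripper":0.05,"tx":0.01,"ty":0.001,"tz":0,"spin":0}]'
python3 - <<'E'
from h import *
f=grab_frame("wrist");crop(f,0,0,640,400,1.2,"w5.png")
s=sense();print(s["clock"],s["eef_pos"],s["tcp_rot"],s["contact_force"])
E
```

```text
clock: 5.35
eef_pos: [524.8, 168.7, 10.2]
tcp_rot: [3.142, 0.0, 0.129]
contact_force: [-2.9, -0.7, 1.9]
opening: 0.586
5.4 [527.07418974 169.0321486   10.50370824] [-3.14129076e+00 -2.38502034e-03  1.29341594e-01] [ 2.59313627 -0.06177277  0.30322488]
```

View pics/w5.png

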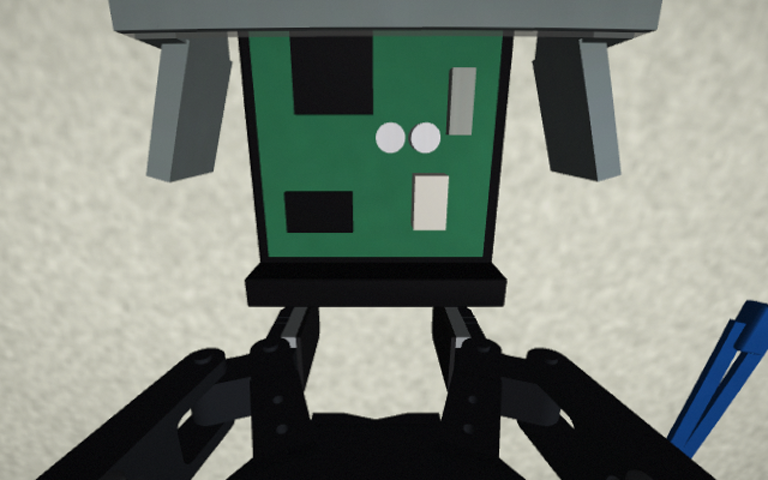

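The wall now sits on both fingertips, and the roof's edge is level, so everything is parallel. The carrier centre is about 3 mm left of the wings' middle. I continue pushing.

```bash
python3 -m inch '[{"gripper":0.05,"tx":0.008,"ty":0.001,"tz":0,"spin":0},{"gripper":0.05,"tx":0.008,"ty":0.001,"tz":0,"spin":0},{"gripper":0.05,"tx":0.008,"ty":0.001,"tz":0,"spin":0},{"gripper":0.05,"tx":0.008,"ty":0,"tz":0,"spin":0},{"gripper":0.05,"tx":0.008,"ty":0,"tz":0,"spin":0},{"gripper":0.05,"tx":0.006,"ty":0,"tz":0,"spin":0},{"gripper":0.05,"tx":0.004,"ty":0,"tz":0,"spin":0},{"gripper":0.05,"tx":0.002,"ty":0,"tz":0,"spin":0}]'
python3 - <<'E'
from h import *
f=grab_frame("wrist");crop(f,0,0,640,400,1.2,"w6.png")
s=sense();print(s["clock"],s["eef_pos"],s["tcp_rot"],s["contact_force"])
E
```

```text
clock: 6.2
eef_pos: [576.4, 172.6, 10.3]
tcp_rot: [-3.142, 0.0, 0.129]
contact_force: [-2.8, -1.0, 3.0]
opening: 0.587
6.25 [576.51474416 172.57557553  10.3266481 ] [-3.14154027e+00 -1.35866451e-04  1.29470132e-01] [ 0.57046581  0.37273443 -0.54785181]
```

View pics/w6.png

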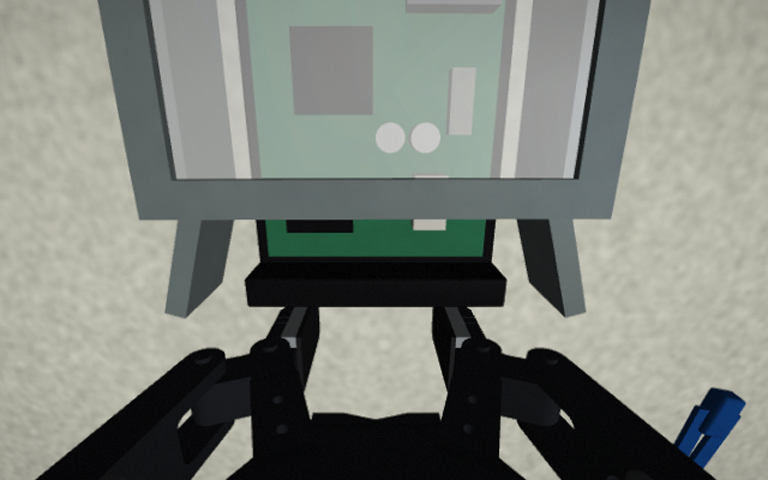

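Centred in the channel, with about 22 mm to go. I'll creep to the stop and watch the force.

```bash
python3 -m inch '[{"gripper":0.05,"tx":0.003,"ty":0,"tz":0,"spin":0},{"gripper":0.05,"tx":0.003,"ty":0,"tz":0,"spin":0},{"gripper":0.05,"tx":0.003,"ty":0,"tz":0,"spin":0},{"gripper":0.05,"tx":0.003,"ty":0,"tz":0,"spin":0},{"gripper":0.05,"tx":0.002,"ty":0,"tz":0,"spin":0},{"gripper":0.05,"tx":0.002,"ty":0,"tz":0,"spin":0},{"gripper":0.05,"tx":0.001,"ty":0,"tz":0,"spin":0},{"gripper":0.05,"tx":0,"ty":0,"tz":0,"spin":0}]'
python3 -m inch '[{"gripper":0.05,"tx":0.001,"ty":0,"tz":0,"spin":0},{"gripper":0.05,"tx":0.001,"ty":0,"tz":0,"spin":0},{"gripper":0.05,"tx":0.001,"ty":0,"tz":0,"spin":0},{"gripper":0.05,"tx":0.001,"ty":0,"tz":0,"spin":0},{"gripper":0.05,"tx":0,"ty":0,"tz":0,"spin":0},{"gripper":0.05,"tx":0,"ty":0,"tz":0,"spin":0},{"gripper":0.05,"tx":0,"ty":0,"tz":0,"spin":0},{"gripper":0.05,"tx":0,"ty":0,"tz":0,"spin":0}]'
```

```text
clock: 7.05
eef_pos: [593.3, 174.7, 10.3]
tcp_rot: [-3.142, -0.0, 0.129]
contact_force: [-0.8, -0.1, -0.2]
opening: 0.588
clock: 7.85
eef_pos: [597.2, 175.2, 10.3]
tcp_rot: [-3.142, -0.001, 0.13]
contact_force: [-0.4, -0.3, 0.1]
opening: 0.584
```

```bash
python3 -m inch '[{"gripper":0.05,"tx":0.001,"ty":0,"tz":0,"spin":0},{"gripper":0.05,"tx":0.001,"ty":0,"tz":0,"spin":0},{"gripper":0.05,"tx":0.001,"ty":0,"tz":0,"spin":0},{"gripper":0.05,"tx":0,"ty":0,"tz":0,"spin":0},{"gripper":0.05,"tx":0,"ty":0,"tz":0,"spin":0},{"gripper":0.05,"tx":0,"ty":0,"tz":0,"spin":0},{"gripper":0.05,"tx":0,"ty":0,"tz":0,"spin":0},{"gripper":0.05,"tx":0,"ty":0,"tz":0,"spin":0}]'
python3 -m inch '[{"gripper":0.05,"tx":0.001,"ty":0,"tz":0,"spin":0},{"gripper":0.05,"tx":0.001,"ty":0,"tz":0,"spin":0},{"gripper":0.05,"tx":0,"ty":0,"tz":0,"spin":0},{"gripper":0.05,"tx":0,"ty":0,"tz":0,"spin":0},{"gripper":0.05,"tx":0,"ty":0,"tz":0,"spin":0},{"gripper":0.05,"tx":0,"ty":0,"tz":0,"spin":0},{"gripper":0.05,"tx":0,"ty":0,"tz":0,"spin":0},{"gripper":0.05,"tx":0,"ty":0,"tz":0,"spin":0}]'
```

```text
clock: 8.65
eef_pos: [597.7, 175.2, 10.0]
tcp_rot: [3.141, 0.004, 0.129]
contact_force: [-8.0, -0.3, 5.5]
opening: 0.585
clock: 9.45
eef_pos: [597.7, 175.1, 9.7]
tcp_rot: [3.141, 0.008, 0.13]
contact_force: [-14.8, -1.1, 9.5]
opening: 0.589
```

```bash
python3 - <<'E'
from h import *
import pickle
f=grab_frame("wrist");crop(f,0,0,640,400,1.2,"w7.png")
f=grab_frame("side");pickle.dump(f,open("sd7.pkl","wb"));crop(f,160,140,160,120,5,"d7.png")
s=sense();print(s["clock"],s["eef_pos"],s["contact_force"])
E
```

```text
9.55 [597.72016061 175.11395178   9.69274731] [-14.47394912  -0.73256517  10.22382998]
```

View pics/w7.png

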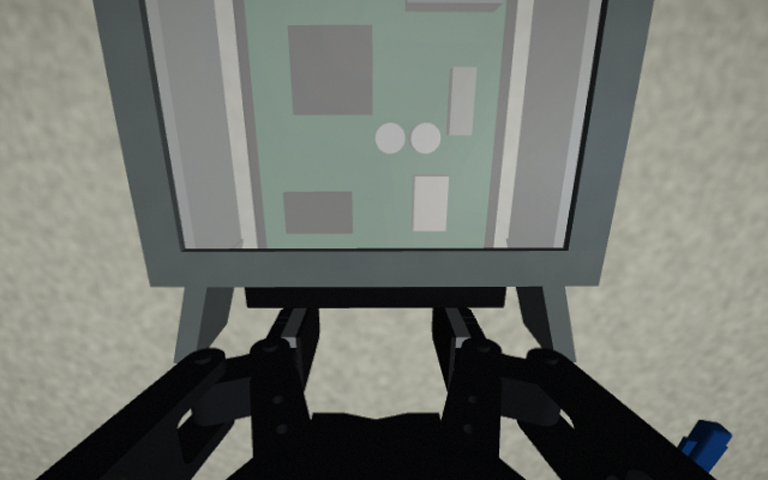

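View pics/d7.png

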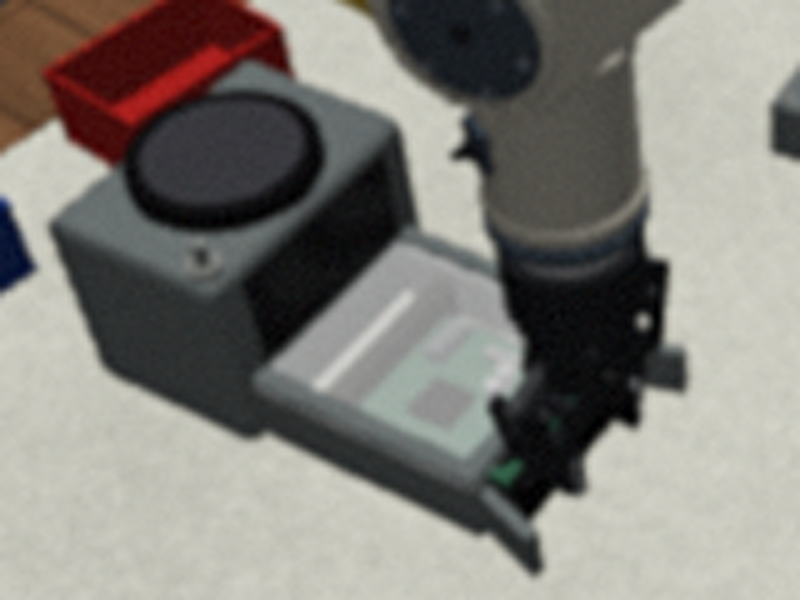

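The push met a solid stop at 597.7 (force 15 N, no further travel), which puts the near end about 18–19 mm out of the mouth, as specified. The carrier looks centred and square. I back off, lift and check from above.

```bash
python3 -m inch '[{"gripper":0.05,"tx":-0.01,"ty":0,"tz":0,"spin":0},{"gripper":0.05,"tx":-0.02,"ty":0,"tz":0,"spin":0},{"gripper":0.05,"tx":-0.03,"ty":0,"tz":0,"spin":0},{"gripper":0.03,"tx":-0.03,"ty":0,"tz":-0.03,"spin":0},{"gripper":0.03,"tx":-0.02,"ty":0,"tz":-0.045,"spin":0},{"gripper":0.03,"tx":0,"ty":0,"tz":-0.045,"spin":0},{"gripper":0.03,"tx":0,"ty":0,"tz":-0.045,"spin":0},{"gripper":0.03,"tx":0,"ty":0,"tz":0,"spin":0}]'
python3 - <<'E'
from h import *
import pickle
H=(627.7,179.8,.128);K=(627.7+47*.9918,179.8+47*.1276,.128)
L=[(world(H,[[112,-60,15],[112,60,15]]),(0,0,255)),(world(K,[[-65,-50,30],[-65,50,30],[-53,50,30],[-53,-50,30],[-65,-50,30]]),(255,0,255)),(world(K,[[-65,-50,0],[-65,50,0]]),(255,0,255)),(world(H,[[0,-72,49],[0,72,49]]),(255,255,0)),(world(K,[[-53,-50,16],[65,-50,16],[65,50,16],[-53,50,16]]),(0,255,0))]
f=grab_frame("side");crop(f,160,140,160,120,5,"d8.png",L)
f=grab_frame("wrist");pickle.dump(f,open("w8.pkl","wb"));crop(f,160,0,320,200,2.5,"w8.png",L)
s=sense();print(s["clock"],s["eef_pos"],s["contact_force"])
E
```

```text
clock: 10.35
eef_pos: [496.7, 162.9, 181.6]
tcp_rot: [-3.139, -0.012, 0.13]
contact_force: [0.0, -0.1, -1.1]
opening: 0.35
10.45 [493.83744842 161.93625186 176.67248852] [-0.25744995 -0.56896682 -0.42268333]
```

View pics/w8.png

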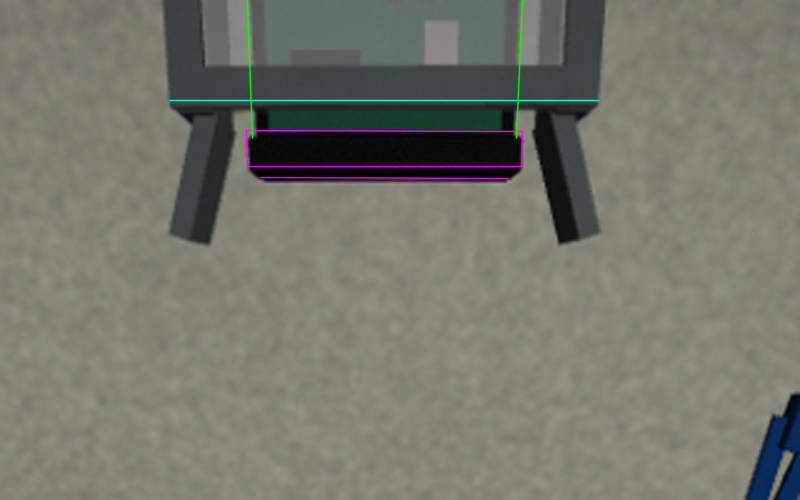

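View pics/d8.png

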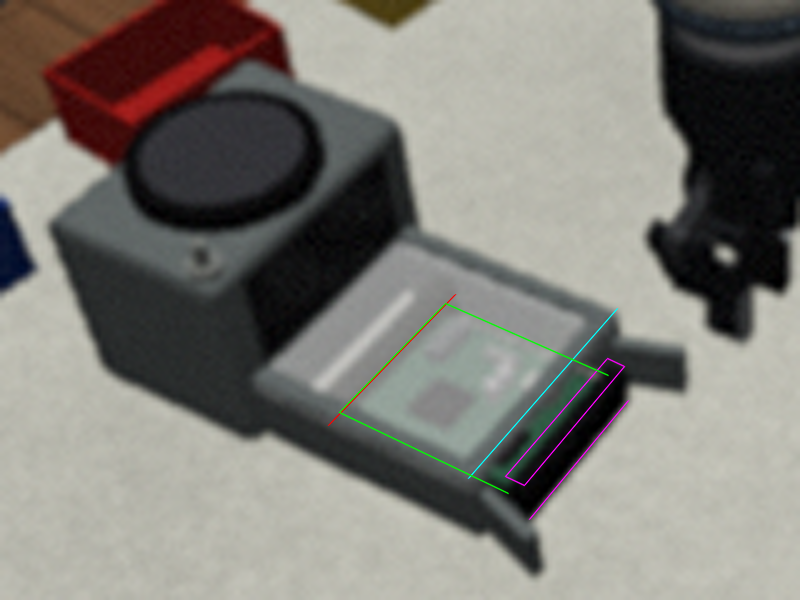

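The home overlay lands on the real wall in both views, so the carrier is home. Next is the control: I move over near it and measure the lever.

```bash
python3 -m inch '[{"gripper":0.036,"tx":-0.005,"ty":0.044,"tz":-0.01,"spin":0},{"gripper":0.036,"tx":-0.005,"ty":0.048,"tz":-0.01,"spin":0},{"gripper":0.036,"tx":-0.005,"ty":0.048,"tz":0,"spin":0},{"gripper":0.036,"tx":-0.005,"ty":0.048,"tz":0,"spin":0},{"gripper":0.036,"tx":-0.005,"ty":0.048,"tz":0,"spin":0},{"gripper":0.036,"tx":-0.005,"ty":0.048,"tz":0,"spin":0},{"gripper":0.036,"tx":-0.005,"ty":0.045,"tz":0,"spin":0},{"gripper":0.036,"tx":0,"ty":0,"tz":0,"spin":0}]'
python3 - <<'E'
from h import *
import pickle
f=grab_frame("wrist");pickle.dump(f,open("w9.pkl","wb"));crop(f,160,0,320,240,2.4,"w9.png")
s=sense();print(s["clock"],s["eef_pos"],s["tcp_rot"],s["opening"])
E
```

```text
clock: 11.25
eef_pos: [500.0, -173.7, 193.6]
tcp_rot: [3.141, 0.001, 0.125]
contact_force: [0.5, 0.3, -0.7]
opening: 0.423
11.3 [ 499.65747377 -171.36369445  193.45217153] [-3.14079216e+00  2.12840788e-03  1.25408771e-01] 0.42412704937066303
```

View pics/w9.png

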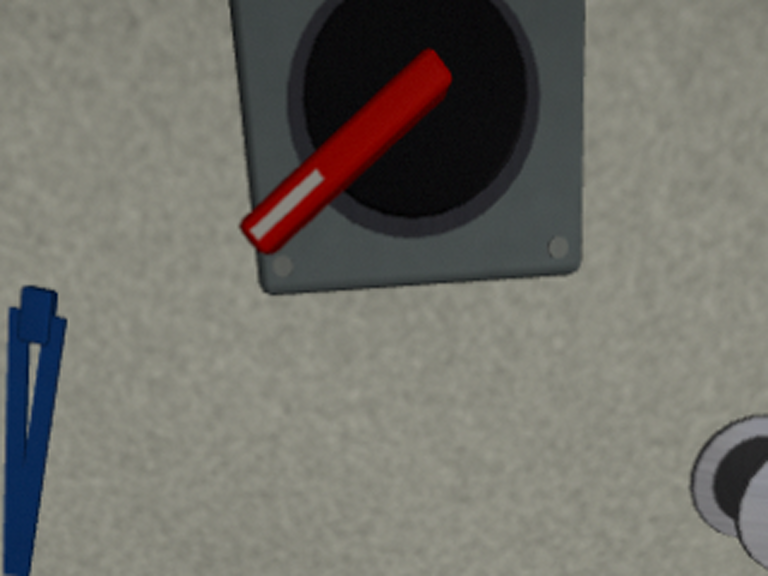

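The lever runs from about (438,67) at the inner end to (257,238) at the tip. The near box edge runs from (265,292) to (578,272).

```bash
python3 - <<'E'
from h import *
import pickle
f=pickle.load(open("w9.pkl","rb"))
o=lambda p:np.array(p)/2.4+[160,0]-.4
l=back(f,[o((258,238)),o((438,67))],81); d=l[0]-l[1]; print("lever",l.round(1),np.hypot(*d[:2]),np.degrees(np.arctan2(d[1],d[0])))
# disc ellipse z=59
img=f["pixels"]; g=cv2.cvtColor(img,cv2.COLOR_RGB2GRAY)
e=back(f,[o((303,100)),o((527,95)),o((414,218))],59); print("disc",e.round(1))
from scipy.optimize import least_squares
c=least_squares(lambda x:np.hypot(e[:,0]-x[0],e[:,1]-x[1])-40,[630,-173]);print(c.x,c.fun)
q=back(f,[o((283,266)),o((559,247))],45);q2=back(f,[o((262,290)),o((580,270))],45);print(q.round(1),q2.round(1))
for k in(q,q2): dd=k[0]-k[1];print(np.hypot(*dd[:2]),np.arctan2(-dd[0],dd[1]))
E
```

```text
lever [[ 579.  -125.7   81. ]
 [ 638.5 -178.8   81. ]] 79.66893000799922 138.24173146041548
disc [[ 627.7 -134.3   59. ]
 [ 639.3 -212.5   59. ]
 [ 593.6 -178.8   59. ]]
[ 633.20434418 -173.47105989] [-0.45588773 -0.45596774 -0.00627047]
[[ 570.4 -130.9   45. ]
 [ 591.2 -237.5   45. ]] [[ 560.3 -123.5   45. ]
 [ 583.8 -247.5   45. ]]
108.57341066245907 0.19255233788173912
126.23020262531762 0.18727280696400675
```

The dial axis is at (633.2, -173.5) with the lever at 138.2°, which is about 2.15 rad from off. Off should be at 261° in world terms. I'll turn the tool to straddle the lever and stop above it to check.

```bash
python3 -m inch '[{"gripper":0.036,"tx":0.048,"ty":-0.0114,"tz":0,"spin":0},{"gripper":0.036,"tx":0.048,"ty":-0.0114,"tz":0,"spin":0},{"gripper":0.036,"tx":0,"ty":0,"tz":0.012,"spin":8.2},{"gripper":0.036,"tx":0,"ty":0,"tz":0.012,"spin":8.2},{"gripper":0.036,"tx":0,"ty":0,"tz":0.012,"spin":8.2},{"gripper":0.036,"tx":0,"ty":0,"tz":0.012,"spin":8.2},{"gripper":0.036,"tx":0,"ty":0,"tz":0.012,"spin":8.2},{"gripper":0.036,"tx":0,"ty":0,"tz":0.0,"spin":8.0}]'
python3 -m inch '[{"gripper":0.036,"tx":0,"ty":0,"tz":0,"spin":0},{"gripper":0.036,"tx":0,"ty":0,"tz":0,"spin":0},{"gripper":0.036,"tx":0,"ty":0,"tz":0,"spin":0},{"gripper":0.036,"tx":0,"ty":0,"tz":0,"spin":0},{"gripper":0.036,"tx":0,"ty":0,"tz":0,"spin":0},{"gripper":0.036,"tx":0,"ty":0,"tz":0,"spin":0},{"gripper":0.036,"tx":0,"ty":0,"tz":0,"spin":0},{"gripper":0.036,"tx":0,"ty":0,"tz":0,"spin":0}]'
cat > st.py <<'E'
from h import *
import sys
A=np.array([633.2,-173.5])
def st():
    s=sense(); p=s["eef_pos"]; d=p[:2]-A
    r=np.hypot(*d); a=np.degrees(np.arctan2(d[1],d[0]))%360; y=np.degrees(s["tcp_rot"][2])
    F=s["contact_force"]; t=np.array([-np.sin(np.radians(a)),np.cos(np.radians(a))])
    print(f"t{s['clock']:.2f} r{r:.1f} ang{a:.1f} dial{np.radians(261.2-a):.2f} z{p[2]:.1f} toolyaw{y:.1f} radial-in err{(y+180-a+180)%360-180:.1f} Ftan(ccw){F[:2]@t:.1f} Frad{F[:2]@d/r:.1f} Fz{F[2]:.1f} M{s['wrist_torque'].round(2)}")
    return s
if __name__=="__main__":
    f=grab_frame("wrist"); st(); crop(f,0,0,640,400,1.2,sys.argv[1])
E
python3 st.py w10.png
```

```text
clock: 12.1
eef_pos: [590.9, -132.1, 132.0]
tcp_rot: [3.139, 0.005, -0.73]
contact_force: [0.2, -0.1, 0.0]
opening: 0.422
clock: 12.9
eef_pos: [592.8, -134.2, 135.3]
tcp_rot: [-3.142, -0.0, -0.726]
contact_force: [-0.6, -0.4, 0.5]
opening: 0.421
t12.95 r56.3 ang135.8 dial2.19 z135.3 toolyaw-41.6 radial-in err2.7 Ftan(ccw)0.5 Frad-1.4 Fz-0.4 M[ 0.03 -0.04 -0.02]
```

View pics/w10.png

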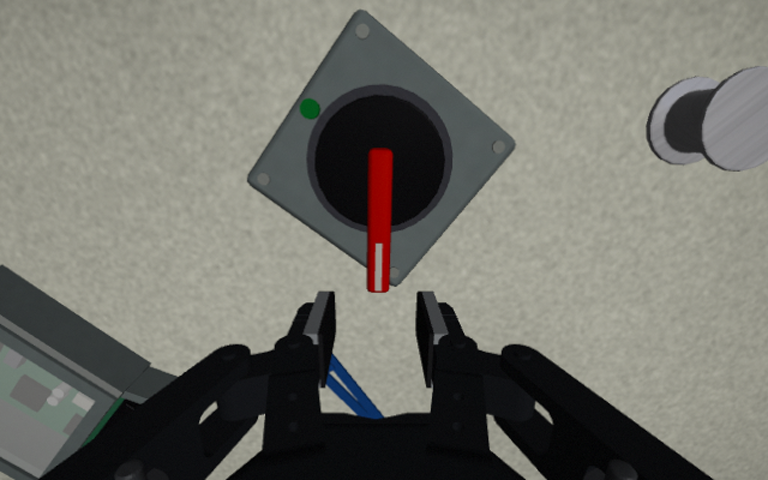

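The lever at (378,220) lies along the tool axis between the fingers. I go down to z of about 60, straddling it.

```bash
python3 -m inch '[{"gripper":0.036,"tx":0,"ty":0.001,"tz":0.03,"spin":0},{"gripper":0.036,"tx":0,"ty":0.001,"tz":0.025,"spin":0},{"gripper":0.036,"tx":0,"ty":0,"tz":0.015,"spin":0},{"gripper":0.036,"tx":0,"ty":0,"tz":0.005,"spin":0},{"gripper":0.036,"tx":0,"ty":0,"tz":0,"spin":0},{"gripper":0.036,"tx":0,"ty":0,"tz":0,"spin":0},{"gripper":0.036,"tx":0,"ty":0,"tz":0,"spin":0},{"gripper":0.036,"tx":0,"ty":0,"tz":0,"spin":0}]'
python3 st.py w11.png
```

```text
clock: 13.75
eef_pos: [592.1, -135.8, 61.2]
tcp_rot: [-3.141, -0.001, -0.726]
contact_force: [-0.2, -0.8, 0.1]
opening: 0.422
t13.80 r55.9 ang137.5 dial2.16 z61.0 toolyaw-41.6 radial-in err0.9 Ftan(ccw)-1.2 Frad0.4 Fz-0.3 M[-0.07  0.05 -0.02]
```

View pics/w11.png

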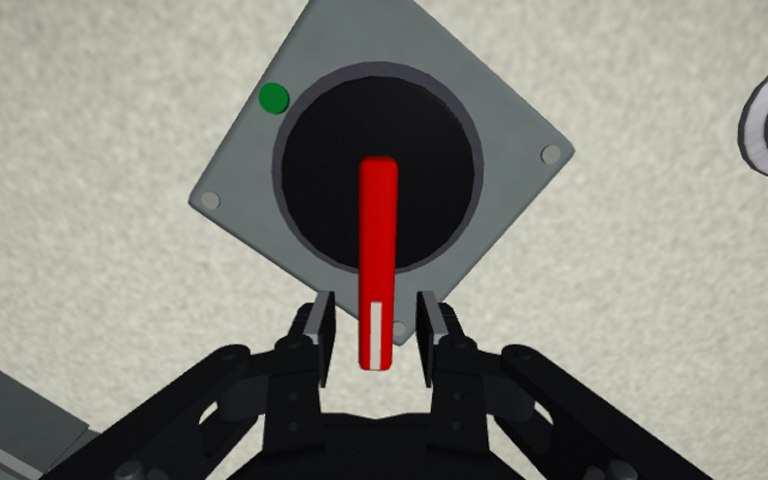

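Straddled well. Now I sweep counter-clockwise along the arc towards the off stop.

```bash
python3 -m inch '[{"gripper":0.036,"tx":0.0003,"ty":0.0058,"tz":0,"spin":-6},{"gripper":0.036,"tx":0.0003,"ty":0.0058,"tz":0,"spin":-6},{"gripper":0.036,"tx":0.0003,"ty":0.0058,"tz":0,"spin":-6},{"gripper":0.036,"tx":0.0003,"ty":0.0058,"tz":0,"spin":-6},{"gripper":0.036,"tx":0.0003,"ty":0.0058,"tz":0,"spin":-6},{"gripper":0.036,"tx":0.0003,"ty":0.0058,"tz":0,"spin":-6},{"gripper":0.036,"tx":0.0003,"ty":0.0058,"tz":0,"spin":-6},{"gripper":0.036,"tx":0.0003,"ty":0.0058,"tz":0,"spin":-6}]'
python3 st.py w12.png
```

```text
clock: 14.6
eef_pos: [577.9, -178.8, 60.7]
tcp_rot: [3.141, -0.0, 0.116]
contact_force: [-0.7, -0.0, -0.3]
opening: 0.425
t14.65 r55.4 ang186.4 dial1.31 z60.7 toolyaw7.0 radial-in err0.6 Ftan(ccw)1.1 Frad-0.8 Fz1.3 M[-0.03  0.02 -0.02]
```

View pics/w12.png

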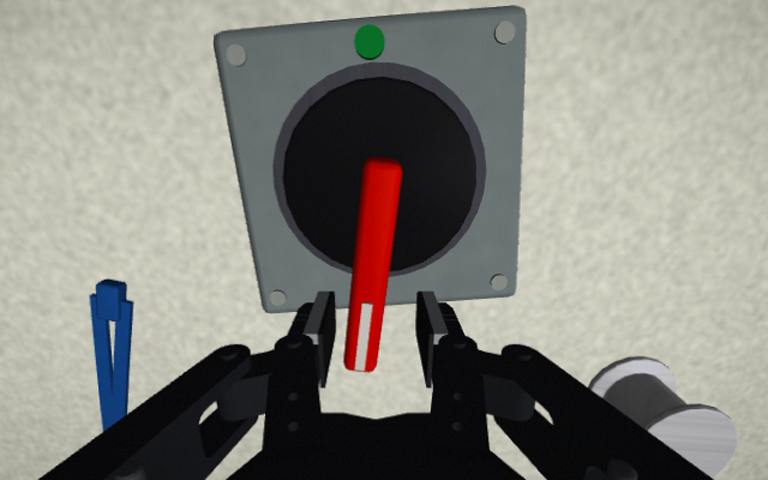

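```bash
python3 -m inch '[{"gripper":0.036,"tx":0.0003,"ty":0.0058,"tz":0,"spin":-6},{"gripper":0.036,"tx":0.0003,"ty":0.0058,"tz":0,"spin":-6},{"gripper":0.036,"tx":0.0003,"ty":0.0058,"tz":0,"spin":-6},{"gripper":0.036,"tx":0.0003,"ty":0.0058,"tz":0,"spin":-6},{"gripper":0.036,"tx":0.0003,"ty":0.0058,"tz":0,"spin":-6},{"gripper":0.036,"tx":0.0003,"ty":0.0058,"tz":0,"spin":-6},{"gripper":0.036,"tx":0.0003,"ty":0.0058,"tz":0,"spin":-6},{"gripper":0.036,"tx":0.0003,"ty":0.0058,"tz":0,"spin":-6}]'
python3 st.py w13.png
python3 -m inch '[{"gripper":0.036,"tx":0.0001,"ty":0.0039,"tz":0,"spin":-4},{"gripper":0.036,"tx":0.0001,"ty":0.0039,"tz":0,"spin":-4},{"gripper":0.036,"tx":0.0001,"ty":0.0039,"tz":0,"spin":-4},{"gripper":0.036,"tx":0.0001,"ty":0.0039,"tz":0,"spin":-4},{"gripper":0.036,"tx":0.0001,"ty":0.0039,"tz":0,"spin":-4},{"gripper":0.036,"tx":0.0001,"ty":0.0039,"tz":0,"spin":-4},{"gripper":0.036,"tx":0.0001,"ty":0.0039,"tz":0,"spin":-4},{"gripper":0.036,"tx":0,"ty":0,"tz":0,"spin":0}]'
python3 st.py w14.png
```

```text
clock: 15.45
eef_pos: [600.4, -217.4, 60.4]
tcp_rot: [-3.141, 0.0, 0.952]
contact_force: [0.9, 0.3, 0.0]
opening: 0.423
t15.50 r54.7 ang234.6 dial0.46 z60.7 toolyaw54.9 radial-in err0.2 Ftan(ccw)0.3 Frad-0.3 Fz1.6 M[-0.01 -0.03  0.01]
clock: 16.3
eef_pos: [626.2, -227.7, 60.6]
tcp_rot: [3.141, 0.0, 1.436]
contact_force: [1.3, 0.4, 0.1]
opening: 0.421
t16.35 r54.6 ang262.3 dial-0.02 z60.5 toolyaw82.2 radial-in err-0.1 Ftan(ccw)-0.6 Frad-0.1 Fz0.5 M[ 0.02 -0.   -0.02]
```

View pics/w14.png

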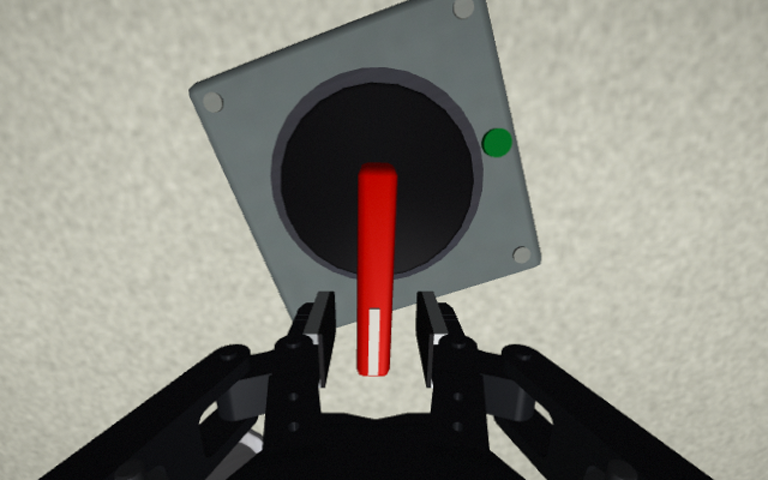

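The lever is centred between the fingers at about 262°, the expected off angle (261°). I'll push on gently to feel for the hard stop.

```bash
python3 -m inch '[{"gripper":0.036,"tx":0.0001,"ty":0.0029,"tz":0,"spin":-3},{"gripper":0.036,"tx":0.0001,"ty":0.0029,"tz":0,"spin":-3},{"gripper":0.036,"tx":0.0001,"ty":0.0029,"tz":0,"spin":-3},{"gripper":0.036,"tx":0.0001,"ty":0.0019,"tz":0,"spin":-2},{"gripper":0.036,"tx":0,"ty":0.001,"tz":0,"spin":-1},{"gripper":0.036,"tx":0,"ty":0,"tz":0,"spin":0},{"gripper":0.036,"tx":0,"ty":0,"tz":0,"spin":0},{"gripper":0.036,"tx":0,"ty":0,"tz":0,"spin":0}]'
python3 st.py w15.png
python3 -m inch '[{"gripper":0.036,"tx":0,"ty":0.001,"tz":0,"spin":-1},{"gripper":0.036,"tx":0,"ty":0.001,"tz":0,"spin":-1},{"gripper":0.036,"tx":0,"ty":0,"tz":0,"spin":0},{"gripper":0.036,"tx":0,"ty":0,"tz":0,"spin":0},{"gripper":0.036,"tx":0,"ty":0,"tz":0,"spin":0},{"gripper":0.036,"tx":0,"ty":0,"tz":0,"spin":0},{"gripper":0.036,"tx":0,"ty":0,"tz":0,"spin":0},{"gripper":0.036,"tx":0,"ty":0,"tz":0,"spin":0}]'
python3 st.py w16.png
```

```text
clock: 17.15
eef_pos: [634.5, -227.3, 60.0]
tcp_rot: [-3.136, -0.002, 1.644]
contact_force: [-7.6, 0.8, 6.0]
opening: 0.42
t17.20 r53.8 ang271.3 dial-0.18 z60.0 toolyaw94.2 radial-in err2.8 Ftan(ccw)-8.9 Frad-1.2 Fz6.3 M[ 0.12  1.48 -0.1 ]
clock: 18.0
eef_pos: [634.4, -226.8, 59.7]
tcp_rot: [-3.133, -0.003, 1.678]
contact_force: [-16.0, 1.2, 10.4]
opening: 0.419
t18.05 r53.3 ang271.3 dial-0.18 z59.7 toolyaw96.2 radial-in err4.9 Ftan(ccw)-15.5 Frad-1.9 Fz9.0 M[ 0.19  2.68 -0.21]
```

View pics/w16.png

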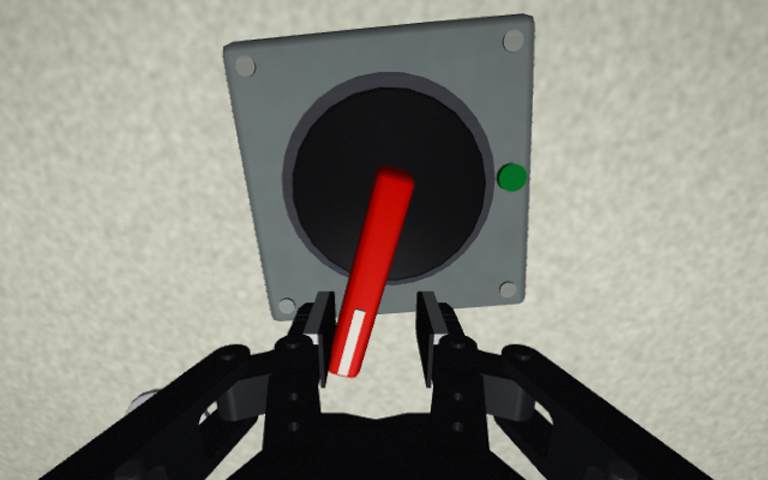

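The stop is solid at 15 N with no travel, well over the click force, so the dial is at off. I back off to free the lever and set up an angle readout from the red lever in the image.

```bash
cat > lev.py <<'E'
from st import *
def lever(f):
    p=f["pixels"].astype(int); m=((p[:,:,0]>70)&(p[:,:,1]<.45*p[:,:,0])&(p[:,:,2]<.45*p[:,:,0])).astype(np.uint8)
    n,lab,stt,_=cv2.connectedComponentsWithStats(m); k=1+np.argmax(stt[1:,4]); v,u=np.nonzero(lab==k)
    w=back(f,np.c_[u,v],78)[:,:2]; c=w.mean(0); d=np.linalg.svd(w-c,full_matrices=False)[2][0]
    if d@(c-A)<0: d=-d
    a=np.degrees(np.arctan2(d[1],d[0]))%360; off=np.cross(d,A-c)
    b=np.degrees(np.arctan2(*(c-A)[::-1]))%360
    print(f"LEVER dir {a:.1f} deg (via axis {b:.1f}), line misses axis {off:.1f} mm, dial {np.radians(261.2-a):.2f}, n={len(u)}")
if __name__=="__main__":
    f=grab_frame("wrist"); st(); lever(f); crop(f,0,0,640,400,1.2,sys.argv[1])
E
python3 -m inch '[{"gripper":0.036,"tx":0.0002,"ty":-0.0048,"tz":0,"spin":5},{"gripper":0.036,"tx":0.0002,"ty":-0.0048,"tz":0,"spin":5},{"gripper":0.036,"tx":0.0001,"ty":-0.0038,"tz":0,"spin":4},{"gripper":0.036,"tx":0,"ty":0,"tz":0,"spin":0},{"gripper":0.036,"tx":0,"ty":0,"tz":0,"spin":0},{"gripper":0.036,"tx":0,"ty":0,"tz":0,"spin":0},{"gripper":0.036,"tx":0,"ty":0,"tz":0,"spin":0},{"gripper":0.036,"tx":0,"ty":0,"tz":0,"spin":0}]'
python3 lev.py w17.png
```

```text
clock: 18.85
eef_pos: [626.1, -227.7, 60.3]
tcp_rot: [3.142, 0.0, 1.439]
contact_force: [-0.7, 0.3, -0.2]
opening: 0.419
t18.90 r54.6 ang262.4 dial-0.02 z60.2 toolyaw82.4 radial-in err0.0 Ftan(ccw)0.9 Frad-0.2 Fz0.5 M[ 0.03 -0.03  0.02]
LEVER dir 261.1 deg (via axis 262.0), line misses axis -0.4 mm, dial 0.00, n=4689lev.py:7: DeprecationWarning: Arrays of 2-dimensional vectors are deprecated. Use arrays of 3-dimensional vectors instead. (deprecated in NumPy 2.0)
  a=np.degrees(np.arctan2(d[1],d[0]))%360; off=np.cross(d,A-c)
```

View pics/w17.png

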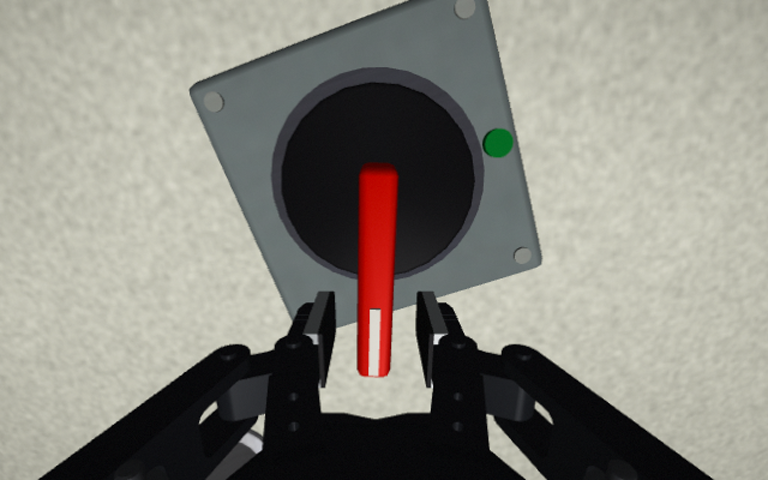

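Readout 0.00 rad at off. Now I turn clockwise in small steps, reading angle and force after each.

```bash
sed -i 's/np.cross(d,A-c)/d[0]*(A-c)[1]-d[1]*(A-c)[0]/' lev.py
python3 -m inch '[{"gripper":0.036,"tx":0.0001,"ty":-0.0038,"tz":0,"spin":4},{"gripper":0.036,"tx":0.0001,"ty":-0.0038,"tz":0,"spin":4},{"gripper":0.036,"tx":0.0001,"ty":-0.0029,"tz":0,"spin":3},{"gripper":0.036,"tx":0.0001,"ty":-0.0029,"tz":0,"spin":3},{"gripper":0.036,"tx":0.0001,"ty":-0.0019,"tz":0,"spin":2},{"gripper":0.036,"tx":0,"ty":-0.0019,"tz":0,"spin":2},{"gripper":0.036,"tx":0,"ty":0,"tz":0,"spin":0},{"gripper":0.036,"tx":0,"ty":0,"tz":0,"spin":0}]'
python3 lev.py w18.png
python3 -m inch '[{"gripper":0.036,"tx":0,"ty":-0.0019,"tz":0,"spin":2},{"gripper":0.036,"tx":0,"ty":-0.0019,"tz":0,"spin":2},{"gripper":0.036,"tx":0,"ty":0,"tz":0,"spin":0},{"gripper":0.036,"tx":0,"ty":0,"tz":0,"spin":0},{"gripper":0.036,"tx":0,"ty":0,"tz":0,"spin":0},{"gripper":0.036,"tx":0,"ty":0,"tz":0,"spin":0},{"gripper":0.036,"tx":0,"ty":0,"tz":0,"spin":0},{"gripper":0.036,"tx":0,"ty":0,"tz":0,"spin":0}]'
python3 lev.py w19.png
```

```text
clock: 19.7
eef_pos: [610.1, -222.9, 60.4]
tcp_rot: [3.141, -0.0, 1.125]
contact_force: [3.2, -0.0, -2.6]
opening: 0.421
t19.75 r54.6 ang244.9 dial0.28 z60.4 toolyaw64.5 radial-in err-0.4 Ftan(ccw)3.4 Frad-1.3 Fz-1.6 M[-0.03 -0.51  0.02]
LEVER dir 253.8 deg (via axis 254.9), line misses axis -0.5 mm, dial 0.13, n=4683
clock: 20.55
eef_pos: [606.0, -221.1, 60.2]
tcp_rot: [-3.141, 0.0, 1.055]
contact_force: [-0.5, -0.0, 0.7]
opening: 0.423
t20.60 r54.8 ang240.3 dial0.37 z60.2 toolyaw60.4 radial-in err0.1 Ftan(ccw)-0.4 Frad0.7 Fz-0.6 M[-0.04  0.02  0.07]
LEVER dir 249.0 deg (via axis 250.1), line misses axis -0.5 mm, dial 0.21, n=4712
```

```bash
python3 -m inch '[{"gripper":0.036,"tx":0,"ty":-0.001,"tz":0,"spin":1},{"gripper":0.036,"tx":0,"ty":-0.001,"tz":0,"spin":1},{"gripper":0.036,"tx":0,"ty":0,"tz":0,"spin":0},{"gripper":0.036,"tx":0,"ty":0,"tz":0,"spin":0},{"gripper":0.036,"tx":0,"ty":0,"tz":0,"spin":0},{"gripper":0.036,"tx":0,"ty":0,"tz":0,"spin":0},{"gripper":0.036,"tx":0,"ty":0,"tz":0,"spin":0},{"gripper":0.036,"tx":0,"ty":0,"tz":0,"spin":0}]'
python3 lev.py w20.png
```

```text
clock: 21.4
eef_pos: [604.4, -220.1, 60.3]
tcp_rot: [-3.142, 0.0, 1.02]
contact_force: [1.0, -0.4, -0.2]
opening: 0.421
t21.45 r54.8 ang238.3 dial0.40 z60.3 toolyaw58.4 radial-in err0.1 Ftan(ccw)0.8 Frad-0.4 Fz0.4 M[-0.02 -0.05  0.02]
LEVER dir 246.8 deg (via axis 247.9), line misses axis -0.5 mm, dial 0.25, n=4715
```

View pics/w20.png

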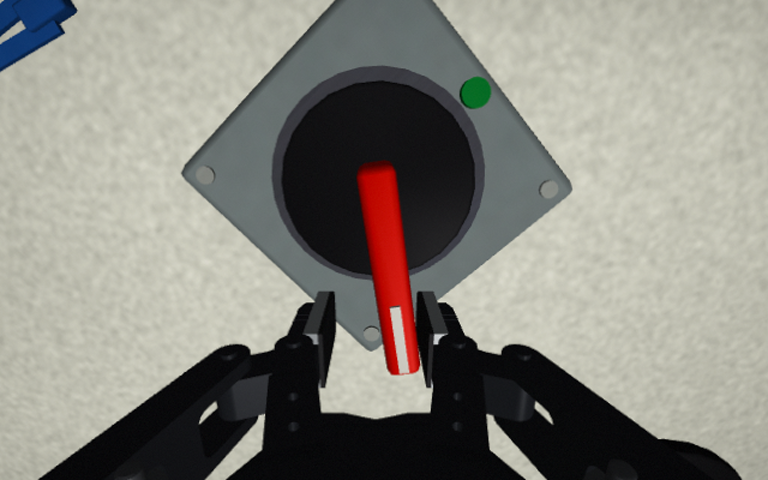

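```bash
python3 -m inch '[{"gripper":0.036,"tx":0,"ty":-0.001,"tz":0,"spin":1},{"gripper":0.036,"tx":0,"ty":-0.001,"tz":0,"spin":1},{"gripper":0.036,"tx":0,"ty":-0.001,"tz":0,"spin":1},{"gripper":0.036,"tx":0,"ty":0,"tz":0,"spin":0},{"gripper":0.036,"tx":0,"ty":0,"tz":0,"spin":0},{"gripper":0.036,"tx":0,"ty":0,"tz":0,"spin":0},{"gripper":0.036,"tx":0,"ty":0,"tz":0,"spin":0},{"gripper":0.036,"tx":0,"ty":0,"tz":0,"spin":0}]'
python3 lev.py w21.png
```

```text
clock: 22.25
eef_pos: [601.9, -218.5, 60.3]
tcp_rot: [-3.142, 0.0, 0.967]
contact_force: [0.0, 0.1, 0.3]
opening: 0.423
t22.30 r54.8 ang235.2 dial0.45 z60.3 toolyaw55.4 radial-in err0.2 Ftan(ccw)0.8 Frad0.5 Fz-0.3 M[ 0.03 -0.06 -0.07]
LEVER dir 234.1 deg (via axis 235.3), line misses axis -0.5 mm, dial 0.47, n=4705
```

The first click snapped in: the lever jumped from 0.25 to 0.47 rad while the finger moved only 3°. On to the second.

```bash
python3 -m inch '[{"gripper":0.036,"tx":0.0001,"ty":-0.0038,"tz":0,"spin":4},{"gripper":0.036,"tx":0.0001,"ty":-0.0038,"tz":0,"spin":4},{"gripper":0.036,"tx":0.0001,"ty":-0.0038,"tz":0,"spin":4},{"gripper":0.036,"tx":0.0001,"ty":-0.0029,"tz":0,"spin":3},{"gripper":0.036,"tx":0.0001,"ty":-0.0019,"tz":0,"spin":2},{"gripper":0.036,"tx":0,"ty":-0.001,"tz":0,"spin":1},{"gripper":0.036,"tx":0,"ty":0,"tz":0,"spin":0},{"gripper":0.036,"tx":0,"ty":0,"tz":0,"spin":0}]'
python3 lev.py w22.png
python3 -m inch '[{"gripper":0.036,"tx":0,"ty":-0.001,"tz":0,"spin":1},{"gripper":0.036,"tx":0,"ty":-0.001,"tz":0,"spin":1},{"gripper":0.036,"tx":0,"ty":-0.001,"tz":0,"spin":1},{"gripper":0.036,"tx":0,"ty":0,"tz":0,"spin":0},{"gripper":0.036,"tx":0,"ty":0,"tz":0,"spin":0},{"gripper":0.036,"tx":0,"ty":0,"tz":0,"spin":0},{"gripper":0.036,"tx":0,"ty":0,"tz":0,"spin":0},{"gripper":0.036,"tx":0,"ty":0,"tz":0,"spin":0}]'
python3 lev.py w23.png
```

```text
clock: 23.1
eef_pos: [589.8, -206.8, 60.4]
tcp_rot: [3.141, -0.0, 0.654]
contact_force: [3.0, -1.1, -1.7]
opening: 0.423
t23.15 r54.7 ang217.5 dial0.76 z60.4 toolyaw37.5 radial-in err-0.0 Ftan(ccw)2.8 Frad-0.6 Fz-1.2 M[-0.27 -0.41  0.03]
LEVER dir 226.5 deg (via axis 227.7), line misses axis -0.5 mm, dial 0.61, n=4735
clock: 23.95
eef_pos: [587.4, -204.2, 60.2]
tcp_rot: [-3.141, 0.0, 0.601]
contact_force: [-0.2, -0.4, -0.3]
opening: 0.421
t24.00 r55.1 ang213.9 dial0.83 z60.2 toolyaw34.4 radial-in err0.6 Ftan(ccw)-0.0 Frad-0.5 Fz0.5 M[ 0.    0.03 -0.02]
LEVER dir 222.7 deg (via axis 223.9), line misses axis -0.5 mm, dial 0.67, n=4762
```

```bash
python3 -m inch '[{"gripper":0.036,"tx":0,"ty":-0.001,"tz":0,"spin":1},{"gripper":0.036,"tx":0,"ty":-0.001,"tz":0,"spin":1},{"gripper":0.036,"tx":0,"ty":-0.001,"tz":0,"spin":1},{"gripper":0.036,"tx":0,"ty":0,"tz":0,"spin":0},{"gripper":0.036,"tx":0,"ty":0,"tz":0,"spin":0},{"gripper":0.036,"tx":0,"ty":0,"tz":0,"spin":0},{"gripper":0.036,"tx":0,"ty":0,"tz":0,"spin":0},{"gripper":0.036,"tx":0,"ty":0,"tz":0,"spin":0}]'
python3 lev.py w24.png
```

```text
clock: 24.8
eef_pos: [586.0, -201.7, 60.3]
tcp_rot: [-3.142, 0.0, 0.548]
contact_force: [0.2, -0.1, -0.1]
opening: 0.42
t24.85 r55.0 ang210.9 dial0.88 z60.3 toolyaw31.4 radial-in err0.5 Ftan(ccw)-0.2 Frad0.6 Fz0.2 M[0.   0.02 0.03]
LEVER dir 219.3 deg (via axis 220.5), line misses axis -0.5 mm, dial 0.73, n=4752
```

```bash
python3 -m inch '[{"gripper":0.036,"tx":0,"ty":-0.001,"tz":0,"spin":1},{"gripper":0.036,"tx":0,"ty":-0.001,"tz":0,"spin":1},{"gripper":0.036,"tx":0,"ty":0,"tz":0,"spin":0},{"gripper":0.036,"tx":0,"ty":0,"tz":0,"spin":0},{"gripper":0.036,"tx":0,"ty":0,"tz":0,"spin":0},{"gripper":0.036,"tx":0,"ty":0,"tz":0,"spin":0},{"gripper":0.036,"tx":0,"ty":0,"tz":0,"spin":0},{"gripper":0.036,"tx":0,"ty":0,"tz":0,"spin":0}]'
python3 lev.py w25.png
```

```text
clock: 25.65
eef_pos: [585.0, -200.1, 60.3]
tcp_rot: [-3.142, 0.0, 0.513]
contact_force: [-0.1, 0.2, 0.4]
opening: 0.422
t25.70 r55.0 ang208.8 dial0.91 z60.3 toolyaw29.4 radial-in err0.6 Ftan(ccw)-0.1 Frad0.5 Fz-0.8 M[ 0.03 -0.01  0.04]
LEVER dir 207.1 deg (via axis 208.3), line misses axis -0.5 mm, dial 0.94, n=4731
```

Second click: the lever jumped to 0.94. Third next, again slow near the crest.

```bash
python3 -m inch '[{"gripper":0.036,"tx":0.0001,"ty":-0.0038,"tz":0,"spin":4},{"gripper":0.036,"tx":0.0001,"ty":-0.0038,"tz":0,"spin":4},{"gripper":0.036,"tx":0.0001,"ty":-0.0038,"tz":0,"spin":4},{"gripper":0.036,"tx":0.0001,"ty":-0.0029,"tz":0,"spin":3},{"gripper":0.036,"tx":0.0001,"ty":-0.0019,"tz":0,"spin":2},{"gripper":0.036,"tx":0,"ty":-0.001,"tz":0,"spin":1},{"gripper":0.036,"tx":0,"ty":0,"tz":0,"spin":0},{"gripper":0.036,"tx":0,"ty":0,"tz":0,"spin":0}]'
python3 lev.py w26.png
python3 -m inch '[{"gripper":0.036,"tx":0,"ty":-0.001,"tz":0,"spin":1},{"gripper":0.036,"tx":0,"ty":-0.001,"tz":0,"spin":1},{"gripper":0.036,"tx":0,"ty":0,"tz":0,"spin":0},{"gripper":0.036,"tx":0,"ty":0,"tz":0,"spin":0},{"gripper":0.036,"tx":0,"ty":0,"tz":0,"spin":0},{"gripper":0.036,"tx":0,"ty":0,"tz":0,"spin":0},{"gripper":0.036,"tx":0,"ty":0,"tz":0,"spin":0},{"gripper":0.036,"tx":0,"ty":0,"tz":0,"spin":0}]'
python3 lev.py w27.png
```

```text
clock: 26.5
eef_pos: [579.2, -184.2, 60.4]
tcp_rot: [3.141, -0.0, 0.2]
contact_force: [0.5, -3.7, -1.8]
opening: 0.422
t26.55 r55.0 ang191.2 dial1.22 z60.4 toolyaw11.5 radial-in err0.2 Ftan(ccw)3.7 Frad-0.2 Fz-0.1 M[-0.51 -0.19  0.03]
LEVER dir 200.3 deg (via axis 201.5), line misses axis -0.5 mm, dial 1.06, n=4766
clock: 27.35
eef_pos: [578.7, -182.0, 60.3]
tcp_rot: [-3.141, -0.0, 0.164]
contact_force: [1.7, -1.6, 0.1]
opening: 0.425
t27.40 r55.2 ang188.8 dial1.26 z60.3 toolyaw9.4 radial-in err0.6 Ftan(ccw)1.1 Frad-1.9 Fz-0.8 M[-0.13 -0.14 -0.01]
LEVER dir 197.9 deg (via axis 199.0), line misses axis -0.5 mm, dial 1.11, n=4769
```

```bash
python3 -m inch '[{"gripper":0.036,"tx":0,"ty":-0.001,"tz":0,"spin":1},{"gripper":0.036,"tx":0,"ty":-0.001,"tz":0,"spin":1},{"gripper":0.036,"tx":0,"ty":0,"tz":0,"spin":0},{"gripper":0.036,"tx":0,"ty":0,"tz":0,"spin":0},{"gripper":0.036,"tx":0,"ty":0,"tz":0,"spin":0},{"gripper":0.036,"tx":0,"ty":0,"tz":0,"spin":0},{"gripper":0.036,"tx":0,"ty":0,"tz":0,"spin":0},{"gripper":0.036,"tx":0,"ty":0,"tz":0,"spin":0}]'
python3 lev.py w28.png
python3 -m inch '[{"gripper":0.036,"tx":0,"ty":-0.001,"tz":0,"spin":1},{"gripper":0.036,"tx":0,"ty":-0.001,"tz":0,"spin":1},{"gripper":0.036,"tx":0,"ty":0,"tz":0,"spin":0},{"gripper":0.036,"tx":0,"ty":0,"tz":0,"spin":0},{"gripper":0.036,"tx":0,"ty":0,"tz":0,"spin":0},{"gripper":0.036,"tx":0,"ty":0,"tz":0,"spin":0},{"gripper":0.036,"tx":0,"ty":0,"tz":0,"spin":0},{"gripper":0.036,"tx":0,"ty":0,"tz":0,"spin":0}]'
python3 lev.py w29.png
```

```text
clock: 28.2
eef_pos: [578.2, -180.0, 60.3]
tcp_rot: [-3.141, 0.0, 0.129]
contact_force: [0.5, 0.3, 0.4]
opening: 0.419
t28.25 r55.4 ang186.8 dial1.30 z60.2 toolyaw7.4 radial-in err0.6 Ftan(ccw)0.7 Frad-0.5 Fz-0.2 M[-0.11 -0.08 -0.01]
LEVER dir 195.7 deg (via axis 196.9), line misses axis -0.5 mm, dial 1.14, n=4776
clock: 29.05
eef_pos: [578.0, -178.0, 60.3]
tcp_rot: [-3.142, 0.0, 0.095]
contact_force: [-0.5, 0.1, -0.0]
opening: 0.422
t29.10 r55.3 ang184.7 dial1.33 z60.3 toolyaw5.4 radial-in err0.7 Ftan(ccw)-0.0 Frad-0.4 Fz0.8 M[-0.01 -0.03 -0.05]
LEVER dir 193.5 deg (via axis 194.6), line misses axis -0.5 mm, dial 1.18, n=4769
```

```bash
python3 -m inch '[{"gripper":0.036,"tx":0,"ty":-0.001,"tz":0,"spin":1},{"gripper":0.036,"tx":0,"ty":-0.001,"tz":0,"spin":1},{"gripper":0.036,"tx":0,"ty":0,"tz":0,"spin":0},{"gripper":0.036,"tx":0,"ty":0,"tz":0,"spin":0},{"gripper":0.036,"tx":0,"ty":0,"tz":0,"spin":0},{"gripper":0.036,"tx":0,"ty":0,"tz":0,"spin":0},{"gripper":0.036,"tx":0,"ty":0,"tz":0,"spin":0},{"gripper":0.036,"tx":0,"ty":0,"tz":0,"spin":0}]'
python3 lev.py w30.png
```

```text
clock: 29.9
eef_pos: [577.9, -176.1, 60.3]
tcp_rot: [3.142, -0.0, 0.06]
contact_force: [0.9, -0.4, -0.6]
opening: 0.425
t29.95 r55.3 ang182.7 dial1.37 z60.3 toolyaw3.4 radial-in err0.8 Ftan(ccw)0.3 Frad0.3 Fz-0.2 M[-0.   -0.   -0.02]
LEVER dir 180.3 deg (via axis 181.1), line misses axis -0.4 mm, dial 1.41, n=4775
```

View pics/w30.png

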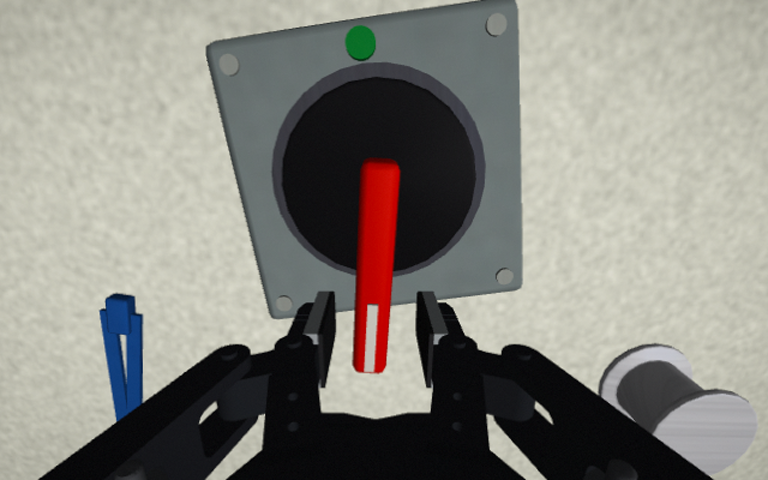

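Third click at 1.41 rad, and the lever is free between the fingers. I lift straight up, back away and make the final checks.

```bash
python3 -m inch '[{"gripper":0.036,"tx":0,"ty":0,"tz":-0.02,"spin":0},{"gripper":0.036,"tx":0,"ty":0,"tz":-0.03,"spin":0},{"gripper":0.036,"tx":0,"ty":0,"tz":-0.04,"spin":0},{"gripper":0.036,"tx":-0.01,"ty":0,"tz":-0.04,"spin":0},{"gripper":0.036,"tx":-0.04,"ty":0,"tz":-0.02,"spin":0},{"gripper":0.036,"tx":-0.04,"ty":0,"tz":0,"spin":0},{"gripper":0.036,"tx":0,"ty":0,"tz":0,"spin":0},{"gripper":0.036,"tx":0,"ty":0,"tz":0,"spin":0}]'
python3 lev.py w31.png
python3 - <<'E'
from h import *
H=(627.7,179.8,.128);K=(627.7+47*.9918,179.8+47*.1276,.128)
L=[(world(K,[[-65,-50,30],[-65,50,30],[-53,50,30],[-53,-50,30],[-65,-50,30]]),(255,0,255)),(world(H,[[112,-60,15],[112,60,15]]),(0,0,255))]
f=grab_frame("side");crop(f,0,0,640,400,1.2,"d31.png",L)
for n in("scene","side"):
    f=grab_frame(n)
    for t,z in(("tweezers",5),("spool",25),("jar",30),("driver",8)):
        for m in masks_of(n,t)[:1]:
            c=m["centre"]; print(n,t,round(m["conf"],2),back(f,[[c[1],c[0]]],z).round(0)[0])
print(sense()["clock"])
E
```

```text
clock: 30.75
eef_pos: [487.8, -181.6, 210.7]
tcp_rot: [3.141, -0.001, 0.059]
contact_force: [1.1, -0.4, -0.3]
opening: 0.419
t30.80 r144.9 ang183.2 dial1.36 z210.6 toolyaw3.4 radial-in err0.2 Ftan(ccw)0.3 Frad0.1 Fz0.3 M[-0.04  0.01 -0.02]
LEVER dir 180.6 deg (via axis 181.7), line misses axis -0.5 mm, dial 1.41, n=1388
scene tweezers 0.78 [502. -27.   5.]
scene spool 0.98 [ 501. -363.   25.]
scene jar 0.63 [518. 408.  30.]
scene driver 0.61 [309. 446.   8.]
side tweezers 0.67 [494. -18.   5.]
side spool 0.61 [ 496. -366.   25.]
side jar 0.79 [516. 410.  30.]
side driver 0.75 [326. 442.   8.]
31.35
```

View pics/w31.png

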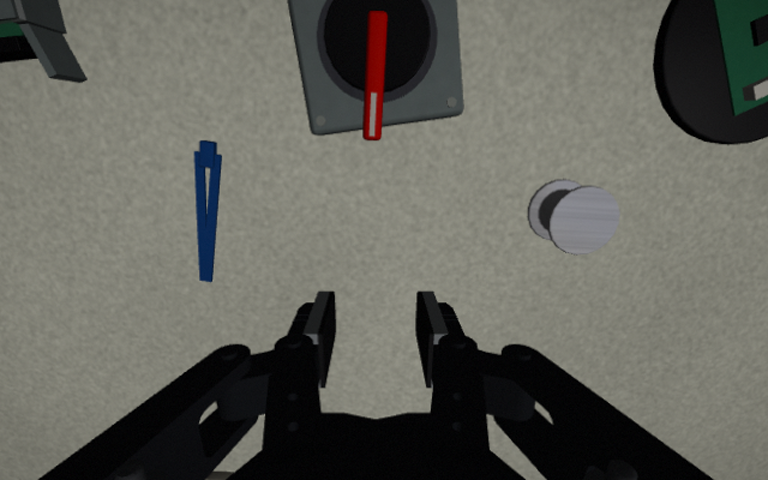

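View pics/d31.png

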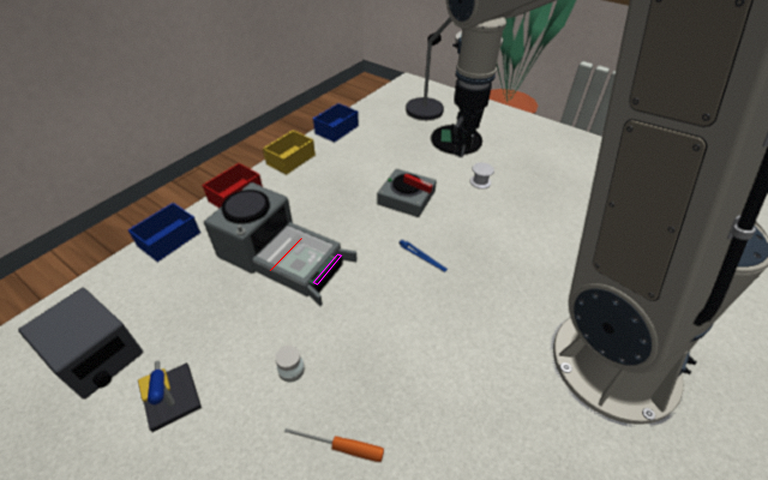

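The lever holds at 1.41 rad, the carrier still sits on its home overlay, and nothing else looks moved. I hand in.

```bash
python3 -c "
from rig import *
print(sign_off(), sense()['clock'])"
```

```text
the job is handed in; nothing more can be done
the job is handed in; nothing more can be done
```

I pushed the carrier fully home, then turned the dial back to off and three clicks clockwise, and handed the job in at about 31 s.

- **Carrier:** I pushed it in with two fingers on its wall until it stopped dead at about 15 N. Afterwards the wall matched the stated home position in the wrist and side pictures, square and centred.
- **Dial:** I turned it counter-clockwise to the off stop, which held at about 15 N with no travel and read 0.00 rad. Three snaps clockwise followed, at 0.47, 0.94 and 1.41 rad. It still read 1.41 after the gripper lifted clear.
- **Other things on the table:** The jar and screwdriver came out within about 10–15 mm of their first readings, the spool within about 10 mm. The tweezers differed by up to about 20 mm between two rough single-camera readings. I put that down to the masks, because the arm stayed well clear of them and no picture shows any contact.
- **Small disagreement:** The first camera fit put the hood about 4 mm from the closer wrist view. I used the wrist view, and the position where the push met the stop confirmed it.

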